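# Fit the rings and check the microscope pillar for square

### The arm

A 6-joint arm with a two-finger parallel gripper is mounted at the origin on the work surface. World frame = base frame: x ahead of the robot, y to its left, z up, the work surface at z = 0. Lengths are in mm, angles in rad, forces in N, time in s.
With the tool pointing down it reaches from about 375 to 900 mm from the base axis. Payload 3.1 kg.
Tool frame: the origin (TCP) lies midway between the tips of the shut fingers; the grasp point (between the pads) lies 19 mm behind it; z points along the fingers, y is the line along which they close (so a half turn about z gives the same grasp; the last joint's range is limited). The gripper opens to 87 mm and grips with 3 to 60 N. Pads are 19 mm wide; open, the fingers measure 117 mm over their backs; the gripper's body (75 mm by 190 mm) begins 51 mm behind the grasp point.
Start: joints at [-1.286, 0.527, 1.433, -0, 1.181, -0.178], TCP at [279.052, -559.219, 222.548] pointing down, gripper open.
Joint ranges: [-3.08, 3.08], [-0.75, 2.2], [0.22, 2.44], [-1.43, 4.57], [0, 2.65], [-2.85, 2.85]. Speed limits (rad/s): [2.79, 2.79, 3.14, 3.14, 3.14, 3.14].

### API

Orientations are given as a rotation vector (axis times angle).
In Python, from bench import * gives the robot as it stands.
- The arm moves only by the tool apply_moves, never from a script. Its argument "steps" is a list of rows, each an object of numbers: "gripper": the closure, from 0 (fully open) to 1 (shut); "tx", "ty", "tz": the shift along the tool's x, y, z in units of 30 mm (1.0 is 30 mm); "wx", "wy", "wz": the turn, a rotation vector about the tool's x, y, z in units of 5 degrees (1.0 is 5 degrees). A call has 1 to 20 rows; each row shifts and turns the commanded pose from where the row before left it, along the tool's axes as they then stand; what a row does not reach is not made up. A row lasts 1/12 s, in which the tool goes at most 41.7 mm and 7.16 degrees, less where a joint would pass 70% of its speed; a pose out of reach is approached as far as the arm can. A call is refused whole if a number of a shift passes 1 or a number of a turn 1, either way. A call with a gripper value outside its range is refused whole. The fingers move at their own pace and stop on an object; the grip force is fixed at half the most. Time passes only in rows, so rows that do not move let the fingers close. It gives the time, the measured TCP pose, the force, the opening and the grip force at its end, in the units of the state.
- read_state(): the state, without advancing time (a new reading comes with each control period).
- get_image(name): name is "side" or "top" or "wrist"; returns a dict with "image" (400x640x3 uint8, red, green, blue), "fx", "fy", "cx", "cy" (pixels), "R" (3x3) and "t" (3): a world point X has camera coordinates R X + t; the wrist camera has in their place "mount" (4x4, takes a point from camera to tool coordinates, whose origin is the TCP and whose axes are the flange's). Camera axes: x right, y down, z forward; pixel columns grow to the right and rows downward; lengths in mm; the calibration is good to about 2 mm. A picture is of the moment at which its call begins: read the wrist's pose just before it. There is no depth.
- finish_job(): hands the job in; it is judged then, once.
The state is a dict: "time": time; "joint_positions": joint angles; "qvel": joint speeds; "joint_torque": joint torques, N m; "tool_pos": TCP position; "orientation": TCP orientation; "wrist_force": force on the tool from outside, world axes, zero at the start; "torque": the same for the moment, N m; "grip_width": opening from 0.0 (shut) to 1.0 (fully open); "grasp_force": force on a finger pad.
Only numpy, scipy, OpenCV 4.12 (cv2) and the standard library are available. Lean on these libraries where they do the work, as an engineer would, in place of code of your own. Each camera call takes 0.05 s, during which the arm holds its last target. There are 200 camera calls.

### The job

Fit the microscope stand together: lower the brass ring and then the green collar over the upright steel stud so that both lie flat and fully home, the brass one underneath, and let go of them. Then take the red-and-steel try square by its red stock, stand it on the aluminium base plate on the open side of the white pillar, and press it into the corner, about midway across the pillar, until its foot bears on the plate and its back bears flat against the pillar; finish while still gripping it and pressing it square against both, without letting go. Leave everything else on the bench where it is.

Things in the scene. Friction and masses are not known exactly. Their poses are not given: they have to be found in the camera images.
- stand: the fixed stand being assembled. Origin at table height, below the middle of the pillar's flat face that looks at the open corner; +x is level, square to that face, and points from the open corner into the pillar; z is up. A white foot plate, 60 mm wide, top at 20 mm, runs from the pillar out to x = 145 mm; the steel stud stands on it at x = 110 mm.
- baseplate: the stand's aluminium base plate, 305 x 130 x 12 mm, same origin and axes as the stand, reaching from x = -150 to +155 mm and 65 mm to either side; its top, 12 mm above the table, is what the square's foot must bear on
- pillar: the white pillar, 30 mm thick, 60 mm wide, from the plate up to 122 mm above the table, same origin and axes as the stand; its flat face lies at x = 0
- corner (a point): point in the open corner: where the pillar's face meets the base plate's top (12 mm above the table), midway across the 60 mm wide pillar; axes as the stand's
- stud_foot (a point): centre of the stud's foot, on the foot plate's top (20 mm above the table); the stud is 16 mm in diameter and rises 60 mm from here, its last 8 mm tapering to 8 mm; axes as the stand's; a ring that is home lies on this surface. The pillar's back is 80 mm away towards -x.
- brass_ring_mid (a point): centre (half-way up) of the loose brass ring: 44 mm outside, 20 mm bore, 20 mm tall, lying flat; it goes down the stud first; z is its bore's axis
- brass_ring: the same brass ring; origin at the centre of its underside
- green_collar_mid (a point): centre (half-way up) of the loose green collar: 36 mm outside, 20 mm bore, 24 mm tall, lying flat; it goes on top of the brass ring; z is its bore's axis
- green_collar: the same green collar; origin at the centre of its underside
- square_grip (a point): centre of the loose try square's red stock, half-way up; the stock is 120 mm long (x), 26 wide (y), 28 high (z), standing on the table, about 0.3 kg; grip it across its width (y). At its +x end a steel blade, 10 mm thick, 26 wide, rises to 85 mm above the underside. The flat back lies 60 mm ahead in +x and goes against the pillar, +x along the stand's +x.
- square_corner (a point): outer corner of the try square: 60 mm from the stock's centre in +x, at the level of its underside, mid width; axes as the square's; goes to the stand's corner point
- square: the same try square; origin at the centre of the stock's underside, axes as above
- blue_ring_mid (a point): bystander: centre of a blue plastic ring, 48 mm outside, 32 mm bore, 10 mm tall, lying near the other two rings; not needed
- objective: bystander: steel microscope objective standing upright, 34 mm across, 46 mm tall, origin under its centre
- petri: bystander: clear round culture dish, 92 mm across, 18 mm tall, origin under its centre
- lens_cleaner: bystander: white plastic bottle with a blue cap, 52 mm across, 130 mm tall, origin under its centre
- amber_jar: bystander: amber glass jar, 60 mm across, 80 mm tall, origin under its centre
- driver: bystander: orange-handled screwdriver lying flat, 170 mm long, along its x
- well_plate: bystander: clear six-well plate with pink wells, 128 x 86 x 18 mm, origin under its centre

How it is judged (in metres and radians):
On the way, in this order (a step that is already met when the one before it is completed fails the run):
1. the brass ring lies flat and fully home on the stud's foot and is let go (horizontal distance between brass_ring_mid and stud_foot below 0.004 m and z of brass_ring_mid in the frame of stud_foot between 0.008 and 0.012 m and angle between brass_ring_mid's own z axis and vertical below 0.06 rad and contact force between the fingers and brass_ring below 0.1 N), for 0.2 s.
2. the green collar lies flat and fully home on the brass ring and is let go (all of step 1 and horizontal distance between green_collar_mid and stud_foot below 0.004 m and z of green_collar_mid in the frame of stud_foot between 0.03 and 0.034 m and angle between green_collar_mid's own z axis and vertical below 0.06 rad and contact force between the fingers and green_collar below 0.1 N), for 0.2 s.
At the end, for the whole second after the job is handed in: Brass ring, green collar on it: within 4 mm of the stud's axis, 2 mm of home, 0.06 rad of flat, released. Square gripped (2 N), still, its corner within 3, 20, 2 mm (x, y, z) of the stand's, upright to 0.035 rad, aligned to 0.05 rad, over 1 N on pillar and on base plate (all of step 2 and x of square_corner in the frame of corner between -0.003 and 0.003 m and y of square_corner in the frame of corner between -0.02 and 0.02 m and z of square_corner in the frame of corner between -0.002 and 0.002 m and angle between the x axis of square and the x axis of stand, either way round below 0.05 rad and angle between square's own z axis and vertical below 0.035 rad and contact force between square and pillar above 1 N and contact force between square and baseplate above 1 N and contact force between the fingers and square above 2 N and linear speed of square below 0.02 m/s); the arm keeps its last pose, push and grip.
It fails at once if a bystander is moved more than 30 mm (distance of any of blue_ring_mid, objective, petri, lens_cleaner, amber_jar, driver, well_plate from where it was at the start of the episode above 0.03 m).
It also fails if it takes over 72 s, if anything falls off the work surface, if the arm or the gripper's body presses on something with over 40 N, if the wrist force passes 120 N, or if a joint passes its speed limit or range.

## Working session

There is one attempt and no reset: what is moved stays moved. The work goes in short steps, Python scripts to look and compute and a tool call to move; the robot and the scene stay as the last step left them, time stands still between calls to the robot, and variables do not carry over. Pictures are saved under pics/ and viewed, at most 12 in all, crops included, and the job is handed in when it is done.

Besides the shell and the picture viewer there is one more tool, called after "Emit:" by a JSON object that holds its "method" and its "body". apply_moves: Moves the arm, as the interface text tells. Its arguments: {"type":"object","properties":{"steps":{"type":"array"}},"required":["steps"]}

```bash
mkdir -p pics; python3 - <<'E'
from bench import *
import cv2
s=read_state();print(s)
for n in("side","top"):
    d=get_image(n);cv2.imwrite(f"pics/{n}0.png",d["image"][:,:,::-1]);print(n,d["fx"],d["cx"],d["cy"],d["R"],d["t"])
E
```

```text
{'time': 0.0, 'joint_positions': array([-1.28650323e+00,  5.28462596e-01,  1.43387795e+00, -3.59143518e-05,
        1.18137777e+00, -1.78500136e-01]), 'qvel': array([ 0.00058013,  0.00109725, -0.00109708,  0.00057496,  0.00024564,
       -0.00150052]), 'joint_torque': array([-1.69500527e-04, -4.40044606e+01, -1.76592457e+01,  6.33007963e-02,
        5.82660839e-02, -1.54763766e-04]), 'tool_pos': array([ 278.84365353, -558.54829482,  221.58156168]), 'orientation': array([-3.05579061e+00, -7.20018349e-01,  2.28478204e-04]), 'wrist_force': array([-0.40442054, -0.01568861,  0.99339354]), 'torque': array([-0.06549241, -0.02500514, -0.01360938]), 'grasp_force': 0.0, 'grip_width': 0.9972917265796036}
side 519.2768863832665 322.35899660825163 198.00522583684082 [[-0.99243293 -0.12199076  0.01396892]
 [-0.0864154   0.61309689 -0.7852672 ]
 [ 0.08723105 -0.78053216 -0.61899943]] [ 542.88609758   92.02024008 1506.52644845]
top 442.0547290489955 316.83647940434616 204.75410049870678 [[ 0.00117979 -0.99997067  0.00756761]
 [-0.98692353 -0.00238412 -0.16117151]
 [ 0.16118483 -0.00727851 -0.9868974 ]] [ -23.28803392  576.48755225 1336.72986837]
```

View pics/side0.png

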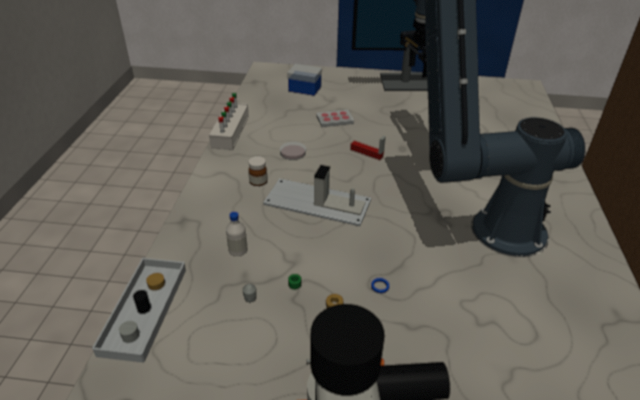

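View pics/top0.png

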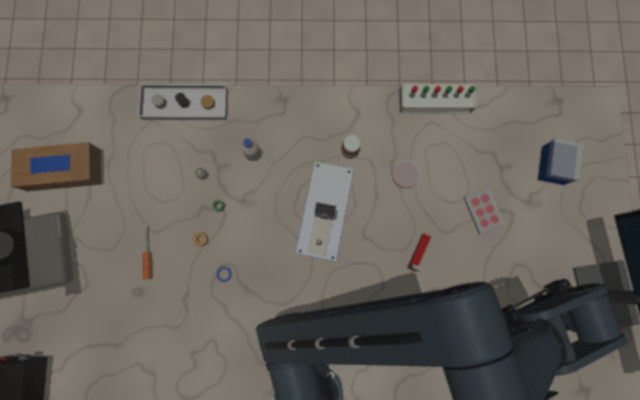

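Side and top views agree. In the top view: brass ring (201,239), green collar (219,205), blue ring (224,273), pillar (325,211), stud (320,241), square's red stock (420,250) with its blade end near (415,266), driver (147,262). The open corner is on the side away from the robot. Next I get coarse positions from these.

```bash
cat > h.py <<'E'
from bench import *
import cv2,numpy as np
from scipy.spatial.transform import Rotation as Ro
def cam(name):
    s=read_state(); d=get_image(name)
    if name=="wrist":
        T=np.eye(4);T[:3,:3]=Ro.from_rotvec(s["orientation"]).as_matrix();T[:3,3]=s["tool_pos"]
        W=T@np.array(d["mount"]);R=W[:3,:3].T;t=-R@W[:3,3]
    else: R,t=np.array(d["R"]),np.array(d["t"])
    d["R"],d["t"]=R,t
    return d
def ray(d,uv,z):
    uv=np.atleast_2d(np.array(uv,float));o=-d["R"].T@d["t"]
    v=np.c_[(uv[:,0]-d["cx"])/d["fx"],(uv[:,1]-d["cy"])/d["fy"],np.ones(len(uv))]@d["R"]
    return o+v*((z-o[2])/v[:,2])[:,None]
def proj(d,X):
    c=d["R"]@np.array(X,float)+d["t"];return np.array([d["fx"]*c[0]/c[2]+d["cx"],d["fy"]*c[1]/c[2]+d["cy"]])
def blobs(d,lo,hi,amin=15):
    m=cv2.inRange(cv2.cvtColor(d["image"],cv2.COLOR_RGB2HSV),np.array(lo),np.array(hi))
    c,_=cv2.findContours(m,cv2.RETR_EXTERNAL,cv2.CHAIN_APPROX_NONE)
    return sorted([k for k in c if cv2.contourArea(k)>amin],key=cv2.contourArea,reverse=True)
def go(xyz,yaw=None):
    """shift (tool axes, 30 mm units) and turn (5 deg units) to world target; yaw = world angle of tool x"""
    s=read_state();R=Ro.from_rotvec(s["orientation"]).as_matrix();y0=np.arctan2(R[1,0],R[0,0])
    print("at",s["tool_pos"].round(1),"yaw",round(y0,3),"shift",(R.T@(np.array(xyz)-s["tool_pos"])/30).round(3),end=" ")
    if yaw is not None:
        print("turn wz",round(-np.degrees(yaw-y0)/5,3))
    else: print()
    u=Ro.from_matrix(R).inv().apply([0,0,1]); print("tilt tool z err",R[:,2].round(4))
E
python3 - <<'E'
from h import *
d=cam("top")
for n,uv,z in(("brass",(201,239),20),("green",(219,205),24),("blue",(224,273),5),("pillar",(325,210),122),("studtop",(320,241),80),("stock",(420,250),28),("obj",(201,173),46),("driver",(147,262),10),
 ("c1",(317,163),12),("c2",(352,169),12),("c3",(335,260),12),("c4",(297,253),12),("bottle",(250,148),130),("jar",(351,144),80),("petri",(405,174),18)): print(n,ray(d,uv,z)[0].round(0))
s=cam("side")
for n,uv,z in(("brass",(334,300),15),("green",(295,282),18),("sq",(366,150),28)): print(n,ray(s,uv,z)[0].round(0))
w=cam("wrist");cv2.imwrite("pics/w0.png",w["image"][:,:,::-1]);print(-w["R"].T@w["t"],w["R"],w["fx"])
E
```

```text
brass [471. 342.  20.]
green [579. 288.  24.]
blue [365. 269.   5.]
pillar [549. -46. 122.]
studtop [460. -32.  80.]
stock [ 437. -345.   28.]
obj [678. 344.  46.]
driver [399. 510.  10.]
c1 [720. -23.  12.]
c2 [ 700. -137.   12.]
c3 [406. -80.  12.]
c4 [428.  40.  12.]
bottle [735. 179. 130.]
jar [ 764. -129.   80.]
petri [ 683. -308.   18.]
brass [476. 343.  15.]
green [580. 301.  18.]
sq [ 436. -321.   28.]
[ 351.67944129 -522.35712109  385.11965708] [[ 4.46365241e-01 -8.94850553e-01 -7.48471158e-04]
 [-8.54819723e-01 -4.26644320e-01  2.95394422e-01]
 [-2.64653193e-01 -1.31213994e-01 -9.55375097e-01]] 314.54968117073577
```

Emit:
{"method": "apply_moves", "body": {"steps": [{"gripper": 0, "tx": 0.98, "ty": -0.5}, {"gripper": 0, "tx": 0.98, "ty": -0.5}, {"gripper": 0, "tx": 0.98, "ty": -0.5}, {"gripper": 0, "tx": 0.98, "ty": -0.5}, {"gripper": 0, "tx": 0.98, "ty": -0.5}, {"gripper": 0, "tx": 0.98, "ty": -0.5}, {"gripper": 0, "tx": 0.98, "ty": -0.5}, {"gripper": 0, "tx": 0.98, "ty": -0.5}, {"gripper": 0, "wz": 0.95}, {"gripper": 0, "wz": 0.95}, {"gripper": 0, "wz": 0.95}, {"gripper": 0, "wz": 0.95}, {"gripper": 0, "wz": 0.95}, {"gripper": 0, "wz": 0.95}, {"gripper": 0, "wz": 0.95}, {"gripper": 0, "wz": 0.95}, {"gripper": 0}, {"gripper": 0}]}}

```text
validation failed for argument at $.st...
```

```bash
python3 - <<'E'
from h import *
w=cam("wrist");cv2.imwrite("pics/w1.png",w["image"][:,:,::-1]);np.savez("w1.npz",**w)
print(read_state()["tool_pos"])
b=blobs(w,(0,110,50),(8,255,255),100)+blobs(w,(170,110,50),(180,255,255),100)
for k in b: print(cv2.contourArea(k),cv2.minAreaRect(k))
go((520,-75,220),-0.2)
E
```

```text
[ 278.96194252 -559.00282333  222.20497585]
at [ 279.  -559.   222.2] yaw 0.463 shift [ 14.392 -10.849   0.083] turn wz 7.595
tilt tool z err [-2.e-04  7.e-04 -1.e+00]
```

View pics/w1.png

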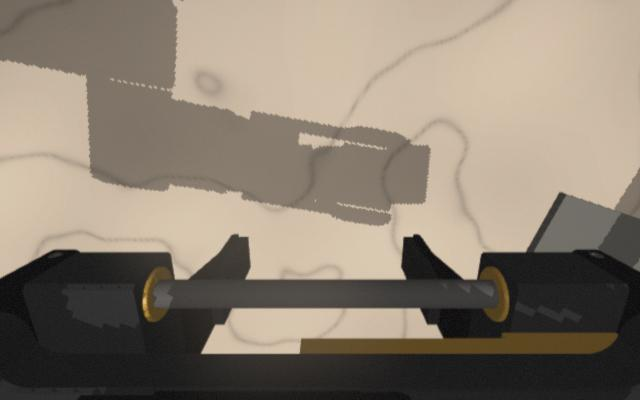

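The view is blank table plus the fingers (tips near (240,240) and (412,240)): the arm did not move, because the call was refused. I retry with every field filled in.

Emit:
{"method": "apply_moves", "body": {"steps": [{"gripper": 0, "tx": 0.8, "ty": -0.5, "tz": 0, "wx": 0, "wy": 0, "wz": 0.95}, {"gripper": 0, "tx": 0.8, "ty": -0.5, "tz": 0, "wx": 0, "wy": 0, "wz": 0.95}, {"gripper": 0, "tx": 0.8, "ty": -0.6, "tz": 0, "wx": 0, "wy": 0, "wz": 0.95}, {"gripper": 0, "tx": 0.8, "ty": -0.6, "tz": 0, "wx": 0, "wy": 0, "wz": 0.95}, {"gripper": 0, "tx": 0.7, "ty": -0.7, "tz": 0, "wx": 0, "wy": 0, "wz": 0.95}, {"gripper": 0, "tx": 0.5, "ty": -0.7, "tz": 0, "wx": 0, "wy": 0, "wz": 0.95}, {"gripper": 0, "tx": 0, "ty": -0.8, "tz": 0, "wx": 0, "wy": 0, "wz": 0.95}, {"gripper": 0, "tx": 0, "ty": -0.8, "tz": 0, "wx": 0, "wy": 0, "wz": 0.95}, {"gripper": 0, "tx": 0, "ty": -0.8, "tz": 0, "wx": 0, "wy": 0, "wz": 0}, {"gripper": 0, "tx": 0, "ty": 0, "tz": 0, "wx": 0, "wy": 0, "wz": 0}, {"gripper": 0, "tx": 0, "ty": 0, "tz": 0, "wx": 0, "wy": 0, "wz": 0}, {"gripper": 0, "tx": 0, "ty": 0, "tz": 0, "wx": 0, "wy": 0, "wz": 0}]}}

```text
time: 1.3
tool_pos: [388.7, -349.6, 222.9]
orientation: [3.124, -0.313, 0.001]
wrist_force: [-0.5, -0.1, 0.9]
grip_width: 0.996
grasp_force: 0.0
```

```bash
python3 - <<'E'
from h import *
go((430,-75,220),-0.2)
w=cam("wrist");cv2.imwrite("pics/w1.png",w["image"][:,:,::-1]);np.savez("w1.npz",**w)
b=blobs(w,(0,110,50),(8,255,255),100)+blobs(w,(170,110,50),(180,255,255),100)
for k in b: print(cv2.contourArea(k),cv2.minAreaRect(k))
E
```

```text
at [ 388.7 -349.6  222.9] yaw -0.2 shift [-0.468 -9.244  0.083] turn wz 0.0
tilt tool z err [ 7.0e-04 -1.5e-03 -1.0e+00]
2232.5 ((315.17645263671875, 130.79412841796875), (24.496097564697266, 100.40975189208984), 14.03624439239502)
153.0 ((502.0, 7.5), (15.0, 14.0), 90.0)
```

View pics/w1.png

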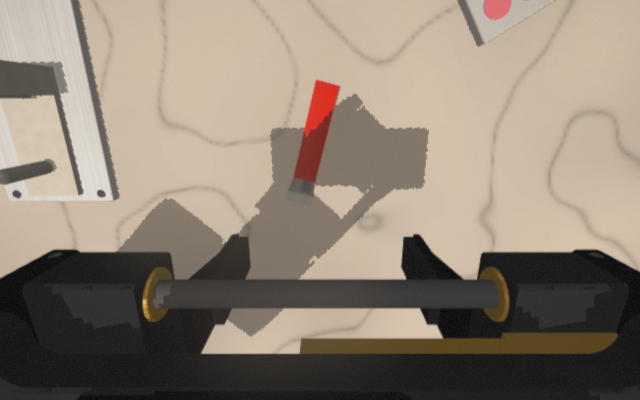

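The square shows at red stock centre (315,131) with its steel end at (301,190); the stand's edge is at the left. Next I look at the stand.

Emit:
{"method": "apply_moves", "body": {"steps": [{"gripper": 0, "tx": -0.15, "ty": -0.9, "tz": 0, "wx": 0, "wy": 0, "wz": 0}, {"gripper": 0, "tx": -0.15, "ty": -0.9, "tz": 0, "wx": 0, "wy": 0, "wz": 0}, {"gripper": 0, "tx": -0.15, "ty": -0.9, "tz": 0, "wx": 0, "wy": 0, "wz": 0}, {"gripper": 0, "tx": -0.15, "ty": -0.9, "tz": 0, "wx": 0, "wy": 0, "wz": 0}, {"gripper": 0, "tx": -0.15, "ty": -0.9, "tz": 0, "wx": 0, "wy": 0, "wz": 0}, {"gripper": 0, "tx": -0.15, "ty": -0.9, "tz": 0, "wx": 0, "wy": 0, "wz": 0}, {"gripper": 0, "tx": -0.15, "ty": -0.9, "tz": 0, "wx": 0, "wy": 0, "wz": 0}, {"gripper": 0, "tx": -0.15, "ty": -0.9, "tz": 0, "wx": 0, "wy": 0, "wz": 0}, {"gripper": 0, "tx": -0.15, "ty": -0.9, "tz": 0, "wx": 0, "wy": 0, "wz": 0}, {"gripper": 0, "tx": -0.1, "ty": -0.9, "tz": 0, "wx": 0, "wy": 0, "wz": 0}, {"gripper": 0, "tx": 0, "ty": 0, "tz": 0, "wx": 0, "wy": 0, "wz": 0}, {"gripper": 0, "tx": 0, "ty": 0, "tz": 0, "wx": 0, "wy": 0, "wz": 0}, {"gripper": 0, "tx": 0, "ty": 0, "tz": 0, "wx": 0, "wy": 0, "wz": 0}]}}

```text
time: 2.43
tool_pos: [400.4, -76.8, 222.8]
orientation: [3.125, -0.315, 0.002]
wrist_force: [-0.9, -0.9, 0.4]
grip_width: 1.0
grasp_force: 0.0
```

```bash
python3 - <<'E'
from h import *
go((400,300,220),-0.2)
w=cam("wrist");cv2.imwrite("pics/w2.png",w["image"][:,:,::-1]);np.savez("w2.npz",**w)
w1=dict(np.load("w1.npz"));b=blobs(w1,(0,110,50),(8,255,255),100)
P=cv2.boxPoints(cv2.minAreaRect(b[0]));print(ray(w1,P,28).round(1))
E
```

```text
at [400.4 -76.8 222.8] yaw -0.201 shift [ -2.517 -12.304   0.077] turn wz -0.009
tilt tool z err [ 0.0012 -0.0012 -1.    ]
[[ 394.9 -310.3   28. ]
 [ 493.3 -360.2   28. ]
 [ 482.4 -383.9   28. ]
 [ 382.5 -335.9   28. ]]
```

View pics/w2.png

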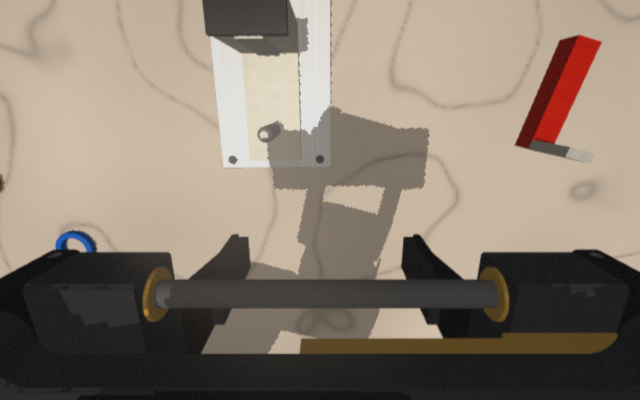

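```bash
python3 - <<'E'
import cv2
i=cv2.imread("pics/w2.png")[35:180,200:345];cv2.imwrite("pics/w2c.png",cv2.resize(i,None,fx=4,fy=4,interpolation=cv2.INTER_CUBIC))
E
```

```text
(no output)
```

View pics/w2c.png

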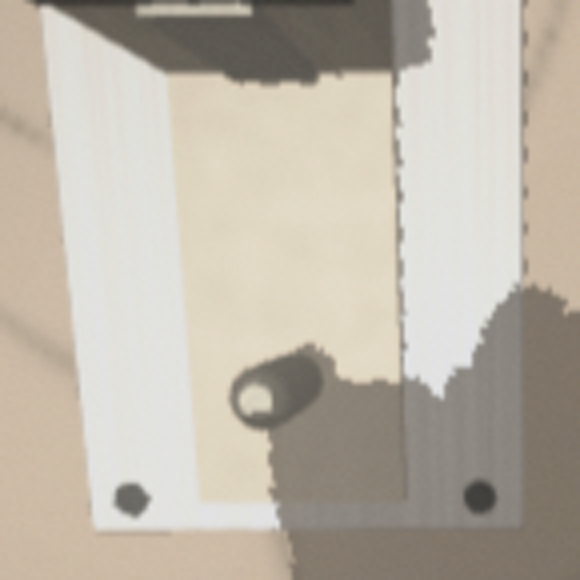

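The crop shows the stud's bright top at crop pixel (258,399), foot plate corners (198,502), (407,502), (393,72), (165,73), and base plate corners (95,530), (523,528).

```bash
python3 - <<'E'
from h import *
w=dict(np.load("w2.npz"))
f=lambda c:np.array(c,float)/4+[200-.375,35-.375]
P=lambda cs,z:ray(w,[f(c) for c in cs],z)
print("stud",P([(258,399)],80))
fp=P([(198,502),(407,502),(393,72),(165,73)],20);bp=P([(95,530),(523,528),(45,0),(524,0)],12)
print(fp.round(1));print(bp.round(1))
for a,b in((fp[3],fp[0]),(fp[2],fp[1]),(bp[2],bp[0]),(bp[3],bp[1])): print("stand x yaw-pi",np.arctan2(*(a-b)[[1,0]]),"len",np.linalg.norm(a-b))
print(np.linalg.norm(fp[0]-fp[1]),np.linalg.norm(bp[0]-bp[1]))
yaw=np.mean([np.arctan2(*(a-b)[[1,0]]) for a,b in((fp[3],fp[0]),(fp[2],fp[1]),(bp[2],bp[0]),(bp[3],bp[1]))])
e=np.array([-np.cos(yaw),-np.sin(yaw)])
print(yaw,"stud from foot edge",fp[:2,:2].mean(0)-35*e,"from base edge",bp[:2,:2].mean(0)-45*e)
E
```

```text
stud [[462.7786217  -29.66065801  80.        ]]
[[434.2   7.5  20. ]
 [421.9 -52.5  20. ]
 [535.2 -74.4  20. ]
 [547.1 -14.9  20. ]]
[[ 431.2   42.4   12. ]
 [ 406.   -84.2   12. ]
 [ 572.2   13.3   12. ]
 [ 546.6 -112.4   12. ]]
stand x yaw-pi -0.19577480078896858 len 115.1096101716126
stand x yaw-pi -0.190966397471269 len 115.37931841746041
stand x yaw-pi -0.2031722732111175 len 144.01854090962402
stand x yaw-pi -0.1980374224690813 len 143.46351937229838
61.25970785906155 129.04253825398217
-0.1969877234851091 stud from foot edge [462.38127319 -29.35458137] from base edge [462.70433196 -29.68031093]
```

Emit:
{"method": "apply_moves", "body": {"steps": [{"gripper": 0, "tx": -0.16, "ty": -0.95, "tz": 0, "wx": 0, "wy": 0, "wz": 0}, {"gripper": 0, "tx": -0.16, "ty": -0.95, "tz": 0, "wx": 0, "wy": 0, "wz": 0}, {"gripper": 0, "tx": -0.16, "ty": -0.95, "tz": 0, "wx": 0, "wy": 0, "wz": 0}, {"gripper": 0, "tx": -0.16, "ty": -0.95, "tz": 0, "wx": 0, "wy": 0, "wz": 0}, {"gripper": 0, "tx": -0.16, "ty": -0.95, "tz": 0, "wx": 0, "wy": 0, "wz": 0}, {"gripper": 0, "tx": -0.16, "ty": -0.95, "tz": 0, "wx": 0, "wy": 0, "wz": 0}, {"gripper": 0, "tx": -0.16, "ty": -0.95, "tz": 0, "wx": 0, "wy": 0, "wz": 0}, {"gripper": 0, "tx": -0.16, "ty": -0.95, "tz": 0, "wx": 0, "wy": 0, "wz": 0}, {"gripper": 0, "tx": -0.16, "ty": -0.95, "tz": 0, "wx": 0, "wy": 0, "wz": 0}, {"gripper": 0, "tx": -0.16, "ty": -0.95, "tz": 0, "wx": 0, "wy": 0, "wz": 0}, {"gripper": 0, "tx": -0.16, "ty": -0.95, "tz": 0, "wx": 0, "wy": 0, "wz": 0}, {"gripper": 0, "tx": -0.16, "ty": -0.95, "tz": 0, "wx": 0, "wy": 0, "wz": 0}, {"gripper": 0, "tx": -0.16, "ty": -0.95, "tz": 0, "wx": 0, "wy": 0, "wz": 0}, {"gripper": 0, "tx": -0.16, "ty": -0.95, "tz": 0, "wx": 0, "wy": 0, "wz": 0}, {"gripper": 0, "tx": -0.16, "ty": -0.95, "tz": 0, "wx": 0, "wy": 0, "wz": 0}, {"gripper": 0, "tx": 0, "ty": 0, "tz": 0, "wx": 0, "wy": 0, "wz": 0}, {"gripper": 0, "tx": 0, "ty": 0, "tz": 0, "wx": 0, "wy": 0, "wz": 0}, {"gripper": 0, "tx": 0, "ty": 0, "tz": 0, "wx": 0, "wy": 0, "wz": 0}]}}

```text
time: 3.98
tool_pos: [414.6, 356.6, 222.1]
orientation: [3.125, -0.316, -0.001]
wrist_force: [0.3, -0.6, -0.3]
grip_width: 0.999
grasp_force: 0.0
```

```bash
python3 - <<'E'
from h import *
w=cam("wrist");cv2.imwrite("pics/w3.png",w["image"][:,:,::-1]);np.savez("w3.npz",**w)
for n,lo,hi in(("yellow",(12,90,60),(32,255,255)),("green",(45,90,30),(85,255,255)),("blue",(100,120,50),(130,255,255))):
    for k in blobs(w,lo,hi,60): print(n,cv2.contourArea(k),cv2.boundingRect(k),cv2.fitEllipse(k))
E
```

```text
yellow 5025.0 (300, 333, 318, 21) ((535.3573608398438, 343.4131164550781), (18.981027603149414, 537.251708984375), 89.1402359008789)
yellow 1144.0 (306, 101, 39, 39) ((325.00616455078125, 119.92730712890625), (37.968658447265625, 38.403263092041016), 12.218886375427246)
yellow 746.5 (142, 267, 30, 55) ((156.49632263183594, 293.85986328125), (27.54773712158203, 53.31435775756836), 11.488125801086426)
yellow 736.5 (480, 267, 30, 55) ((494.23345947265625, 293.9449768066406), (27.01577377319336, 53.09438705444336), 168.7854766845703)
yellow 504.0 (192, 184, 32, 62) ((207.73773193359375, 215.39857482910156), (9.63338851928711, 79.4171142578125), 158.7633514404297)
green 450.5 (338, 0, 35, 26) ((354.4795227050781, 9.428567886352539), (28.772369384765625, 32.62448501586914), 66.42571258544922)
blue 1023.0 (384, 177, 37, 37) ((402.0797119140625, 194.82620239257812), (35.347415924072266, 36.91755676269531), 66.54374694824219)
```

View pics/w3.png

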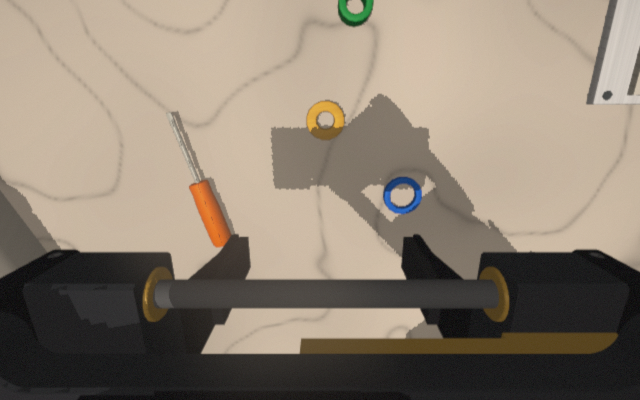

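Brass ring centre is at (325,120), blue at (402,195), green at (355,9), driver left at (207,215); the fingers' lane is clear.

```bash
python3 - <<'E'
from h import *
w=dict(np.load("w3.npz"))
k=[k for k in blobs(w,(12,90,60),(32,255,255),60) if cv2.boundingRect(k)[1]<130][0]
P=ray(w,k.reshape(-1,2),20)[:,:2].astype(np.float32)
c,r=cv2.minEnclosingCircle(P);print("brass",c,r,P.mean(0))
g=ray(w,(355,9),24);print("green",g,"blue",ray(w,(402,195),8))
go((c[0],c[1],4),-0.197)
E
```

```text
brass (474.9224853515625, 344.6373291015625) 21.872591018676758 [474.93243 344.59546]
green [[576.14801431 292.83274359  24.        ]] blue [[365.85989856 268.60951405   8.        ]]
at [414.4 356.3 222.2] yaw -0.202 shift [ 2.058 -0.032  7.271] turn wz -0.06
tilt tool z err [-9.e-04 -1.e-03 -1.e+00]
```

Emit:
{"method": "apply_moves", "body": {"steps": [{"gripper": 0, "tx": 0.515, "ty": 0, "tz": 0.8, "wx": 0, "wy": 0, "wz": -0.06}, {"gripper": 0, "tx": 0.515, "ty": 0, "tz": 0.8, "wx": 0, "wy": 0, "wz": 0}, {"gripper": 0, "tx": 0.515, "ty": 0, "tz": 0.8, "wx": 0, "wy": 0, "wz": 0}, {"gripper": 0, "tx": 0.515, "ty": -0.03, "tz": 0.8, "wx": 0, "wy": 0, "wz": 0}, {"gripper": 0, "tx": 0, "ty": 0, "tz": 0.9, "wx": 0, "wy": 0, "wz": 0}, {"gripper": 0, "tx": 0, "ty": 0, "tz": 0.9, "wx": 0, "wy": 0, "wz": 0}, {"gripper": 0, "tx": 0, "ty": 0, "tz": 0.9, "wx": 0, "wy": 0, "wz": 0}, {"gripper": 0, "tx": 0, "ty": 0, "tz": 0.7, "wx": 0, "wy": 0, "wz": 0}, {"gripper": 0, "tx": 0, "ty": 0, "tz": 0.4, "wx": 0, "wy": 0, "wz": 0}, {"gripper": 0, "tx": 0, "ty": 0, "tz": 0.27, "wx": 0, "wy": 0, "wz": 0}, {"gripper": 0, "tx": 0, "ty": 0, "tz": 0, "wx": 0, "wy": 0, "wz": 0}, {"gripper": 0, "tx": 0, "ty": 0, "tz": 0, "wx": 0, "wy": 0, "wz": 0}, {"gripper": 0, "tx": 0, "ty": 0, "tz": 0, "wx": 0, "wy": 0, "wz": 0}]}}

```text
time: 5.12
tool_pos: [475.8, 346.9, 5.8]
orientation: [-3.125, 0.306, -0.003]
wrist_force: [0.2, 0.8, 0.4]
grip_width: 0.998
grasp_force: 0.0
```

```bash
python3 - <<'E'
from h import *
go((474.9,344.6,4),-0.197)
E
```

```text
at [475.8 346.9   5.8] yaw -0.195 shift [-0.016  0.081  0.058] turn wz 0.018
tilt tool z err [ 0.0023  0.0011 -1.    ]
```

Emit:
{"method": "apply_moves", "body": {"steps": [{"gripper": 0, "tx": 0, "ty": 0.06, "tz": 0.06, "wx": 0, "wy": 0, "wz": 0}, {"gripper": 1, "tx": 0, "ty": 0, "tz": 0, "wx": 0, "wy": 0, "wz": 0}, {"gripper": 1, "tx": 0, "ty": 0, "tz": 0, "wx": 0, "wy": 0, "wz": 0}, {"gripper": 1, "tx": 0, "ty": 0, "tz": 0, "wx": 0, "wy": 0, "wz": 0}, {"gripper": 1, "tx": 0, "ty": 0, "tz": 0, "wx": 0, "wy": 0, "wz": 0}, {"gripper": 1, "tx": 0, "ty": 0, "tz": 0, "wx": 0, "wy": 0, "wz": 0}, {"gripper": 1, "tx": 0, "ty": 0, "tz": 0, "wx": 0, "wy": 0, "wz": 0}, {"gripper": 1, "tx": 0, "ty": 0, "tz": 0, "wx": 0, "wy": 0, "wz": 0}, {"gripper": 1, "tx": 0, "ty": 0, "tz": 0, "wx": 0, "wy": 0, "wz": 0}, {"gripper": 1, "tx": 0, "ty": 0, "tz": 0, "wx": 0, "wy": 0, "wz": 0}]}}

```text
time: 5.95
tool_pos: [474.4, 344.8, 2.6]
orientation: [3.127, -0.306, -0.0]
wrist_force: [0.5, 0.0, -0.1]
grip_width: 0.492
grasp_force: 30.0
```

```bash
python3 - <<'E'
from h import *
s=read_state();print(s["grip_width"]*87,s["grasp_force"])
go((462.6,-29.6,140),-0.197)
E
```

```text
42.800325166392625 29.99995820224285
at [474.4 344.8   2.6] yaw -0.195 shift [ 2.034 12.321 -4.579] turn wz 0.021
tilt tool z err [-1.e-04 -1.e-04 -1.e+00]
```

Emit:
{"method": "apply_moves", "body": {"steps": [{"gripper": 1, "tx": 0, "ty": 0, "tz": -0.8, "wx": 0, "wy": 0, "wz": 0}, {"gripper": 1, "tx": 0, "ty": 0, "tz": -0.8, "wx": 0, "wy": 0, "wz": 0}, {"gripper": 1, "tx": 0, "ty": 0, "tz": -0.8, "wx": 0, "wy": 0, "wz": 0}, {"gripper": 1, "tx": 0, "ty": 0.3, "tz": -0.8, "wx": 0, "wy": 0, "wz": 0}, {"gripper": 1, "tx": 0.1, "ty": 0.5, "tz": -0.7, "wx": 0, "wy": 0, "wz": 0}, {"gripper": 1, "tx": 0.15, "ty": 0.9, "tz": 0, "wx": 0, "wy": 0, "wz": 0}, {"gripper": 1, "tx": 0.15, "ty": 0.9, "tz": 0, "wx": 0, "wy": 0, "wz": 0}, {"gripper": 1, "tx": 0.15, "ty": 0.9, "tz": 0, "wx": 0, "wy": 0, "wz": 0}, {"gripper": 1, "tx": 0.15, "ty": 0.9, "tz": 0, "wx": 0, "wy": 0, "wz": 0}, {"gripper": 1, "tx": 0.15, "ty": 0.9, "tz": 0, "wx": 0, "wy": 0, "wz": 0}, {"gripper": 1, "tx": 0.2, "ty": 0.9, "tz": 0, "wx": 0, "wy": 0, "wz": 0}, {"gripper": 1, "tx": 0.2, "ty": 0.9, "tz": 0, "wx": 0, "wy": 0, "wz": 0}, {"gripper": 1, "tx": 0.2, "ty": 0.9, "tz": 0, "wx": 0, "wy": 0, "wz": 0}, {"gripper": 1, "tx": 0.2, "ty": 0.9, "tz": 0, "wx": 0, "wy": 0, "wz": 0}, {"gripper": 1, "tx": 0.2, "ty": 0.9, "tz": 0, "wx": 0, "wy": 0, "wz": 0}, {"gripper": 1, "tx": 0.2, "ty": 0.9, "tz": 0, "wx": 0, "wy": 0, "wz": 0}, {"gripper": 1, "tx": 0.08, "ty": 0.9, "tz": 0, "wx": 0, "wy": 0, "wz": 0}, {"gripper": 1, "tx": 0, "ty": 0.72, "tz": 0, "wx": 0, "wy": 0, "wz": 0}, {"gripper": 1, "tx": 0, "ty": 0, "tz": 0.5, "wx": 0, "wy": 0, "wz": 0}, {"gripper": 1, "tx": 0, "ty": 0, "tz": 0.5, "wx": 0, "wy": 0, "wz": 0}]}}

```text
time: 7.62
tool_pos: [466.1, -31.9, 89.9]
orientation: [3.126, -0.311, 0.004]
wrist_force: [0.5, 0.4, -1.7]
grip_width: 0.492
grasp_force: 30.0
```

Emit:
{"method": "apply_moves", "body": {"steps": [{"gripper": 1, "tx": 0, "ty": 0, "tz": 0.3, "wx": 0, "wy": 0, "wz": 0}, {"gripper": 1, "tx": 0, "ty": 0, "tz": 0, "wx": 0, "wy": 0, "wz": 0}, {"gripper": 1, "tx": 0, "ty": 0, "tz": 0, "wx": 0, "wy": 0, "wz": 0}, {"gripper": 1, "tx": 0, "ty": 0, "tz": 0, "wx": 0, "wy": 0, "wz": 0}]}}

```text
time: 7.95
tool_pos: [465.7, -29.9, 80.9]
orientation: [3.127, -0.305, 0.001]
wrist_force: [0.1, -0.6, -1.6]
grip_width: 0.491
grasp_force: 30.0
```

```bash
python3 - <<'E'
from h import *
go((462.6,-29.6,90),-0.197)
p=[]
for i in range(4):
    w=cam("wrist");p.append(read_state()["tool_pos"])
print(np.mean(p,0),np.std(p,0));cv2.imwrite("pics/w4.png",w["image"][:,:,::-1])
d=w;top=cam("top");side=cam("side")
a=cv2.resize(w["image"][150:320,200:450],None,fx=2,fy=2)
u,v=proj(side,(462,-30,95)).astype(int);b=cv2.resize(side["image"][v-35:v+35,u-50:u+50],(500,350),interpolation=cv2.INTER_CUBIC)
cv2.imwrite("pics/c4.png",np.vstack([a[:340,:500],b[:,:500]])[:,:,::-1]);print(u,v)
E
```

```text
at [465.7 -29.9  80.9] yaw -0.195 shift [-0.103  0.011 -0.304] turn wz 0.028
tilt tool z err [ 4.e-04 -1.e-04 -1.e+00]
[465.95324836 -29.93971246  81.22148905] [0.03007068 0.02283108 0.04847947]
353 183
```

Emit:
{"method": "apply_moves", "body": {"steps": [{"gripper": 1, "tx": -0.06, "ty": 0, "tz": 0, "wx": 0, "wy": 0, "wz": 0.02}, {"gripper": 1, "tx": -0.06, "ty": 0, "tz": 0, "wx": 0, "wy": 0, "wz": 0}, {"gripper": 1, "tx": 0, "ty": 0, "tz": 0.1, "wx": 0, "wy": 0, "wz": 0}, {"gripper": 1, "tx": 0, "ty": 0, "tz": 0.1, "wx": 0, "wy": 0, "wz": 0}, {"gripper": 1, "tx": 0, "ty": 0, "tz": 0.1, "wx": 0, "wy": 0, "wz": 0}, {"gripper": 1, "tx": 0, "ty": 0, "tz": 0.1, "wx": 0, "wy": 0, "wz": 0}, {"gripper": 1, "tx": 0, "ty": 0, "tz": 0, "wx": 0, "wy": 0, "wz": 0}, {"gripper": 1, "tx": 0, "ty": 0, "tz": 0, "wx": 0, "wy": 0, "wz": 0}]}}

```text
time: 8.92
tool_pos: [461.7, -29.4, 68.3]
orientation: [-3.126, 0.309, 0.001]
wrist_force: [-0.5, -0.6, -1.7]
grip_width: 0.494
grasp_force: 30.0
```

```bash
python3 - <<'E'
from h import *
go((462.6,-29.6,22.6),-0.197);print(read_state()["wrist_force"])
E
```

```text
at [461.7 -29.4  68.3] yaw -0.197 shift [0.031 0.002 1.523] turn wz -0.0
tilt tool z err [-8.e-04  3.e-04 -1.e+00]
[-0.50539351 -0.63342639 -1.69579167]
```

View pics/c4.png

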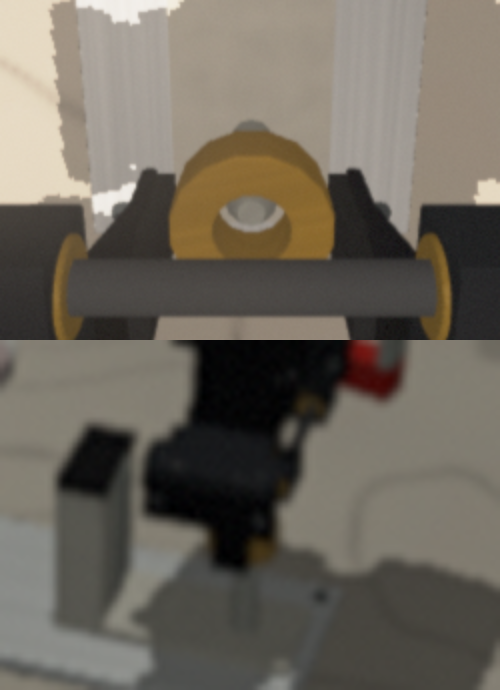

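Before the shift, the stud's tip showed inside the brass bore (at about (250,212)), centred sideways. No contact force now, so I lower on.

Emit:
{"method": "apply_moves", "body": {"steps": [{"gripper": 1, "tx": 0, "ty": 0, "tz": 0.2, "wx": 0, "wy": 0, "wz": 0}, {"gripper": 1, "tx": 0, "ty": 0, "tz": 0.2, "wx": 0, "wy": 0, "wz": 0}, {"gripper": 1, "tx": 0, "ty": 0, "tz": 0.2, "wx": 0, "wy": 0, "wz": 0}, {"gripper": 1, "tx": 0, "ty": 0, "tz": 0.2, "wx": 0, "wy": 0, "wz": 0}, {"gripper": 1, "tx": 0, "ty": 0, "tz": 0.2, "wx": 0, "wy": 0, "wz": 0}, {"gripper": 1, "tx": 0, "ty": 0, "tz": 0.2, "wx": 0, "wy": 0, "wz": 0}, {"gripper": 1, "tx": 0, "ty": 0, "tz": 0.2, "wx": 0, "wy": 0, "wz": 0}, {"gripper": 1, "tx": 0, "ty": 0, "tz": 0.05, "wx": 0, "wy": 0, "wz": 0}, {"gripper": 1, "tx": 0, "ty": 0, "tz": 0, "wx": 0, "wy": 0, "wz": 0}, {"gripper": 1, "tx": 0, "ty": 0, "tz": 0, "wx": 0, "wy": 0, "wz": 0}]}}

```text
time: 9.75
tool_pos: [461.9, -29.4, 25.0]
orientation: [-3.126, 0.309, 0.0]
wrist_force: [-0.9, -0.2, -2.6]
grip_width: 0.495
grasp_force: 30.0
```

Emit:
{"method": "apply_moves", "body": {"steps": [{"gripper": 1, "tx": 0, "ty": 0, "tz": 0.04, "wx": 0, "wy": 0, "wz": 0}, {"gripper": 1, "tx": 0, "ty": 0, "tz": 0.03, "wx": 0, "wy": 0, "wz": 0}, {"gripper": 1, "tx": 0, "ty": 0, "tz": 0, "wx": 0, "wy": 0, "wz": 0}, {"gripper": 0, "tx": 0, "ty": 0, "tz": 0, "wx": 0, "wy": 0, "wz": 0}, {"gripper": 0, "tx": 0, "ty": 0, "tz": 0, "wx": 0, "wy": 0, "wz": 0}, {"gripper": 0, "tx": 0, "ty": 0, "tz": 0, "wx": 0, "wy": 0, "wz": 0}, {"gripper": 0, "tx": 0, "ty": 0, "tz": 0, "wx": 0, "wy": 0, "wz": 0}, {"gripper": 0, "tx": 0, "ty": 0, "tz": 0, "wx": 0, "wy": 0, "wz": 0}, {"gripper": 0, "tx": 0, "ty": 0, "tz": 0, "wx": 0, "wy": 0, "wz": 0}, {"gripper": 0, "tx": 0, "ty": 0, "tz": 0, "wx": 0, "wy": 0, "wz": 0}, {"gripper": 0, "tx": 0, "ty": 0, "tz": 0, "wx": 0, "wy": 0, "wz": 0}, {"gripper": 0, "tx": 0, "ty": 0, "tz": -0.5, "wx": 0, "wy": 0, "wz": 0}, {"gripper": 0, "tx": 0, "ty": 0, "tz": -0.9, "wx": 0, "wy": 0, "wz": 0}, {"gripper": 0, "tx": 0, "ty": 0, "tz": -0.9, "wx": 0, "wy": 0, "wz": 0}, {"gripper": 0, "tx": 0, "ty": 0, "tz": -0.9, "wx": 0, "wy": 0, "wz": 0}, {"gripper": 0, "tx": 0, "ty": 0, "tz": -0.9, "wx": 0, "wy": 0, "wz": 0}, {"gripper": 0, "tx": 0, "ty": 0, "tz": -0.9, "wx": 0, "wy": 0, "wz": 0}, {"gripper": 0, "tx": -0.6, "ty": 0, "tz": 0, "wx": 0, "wy": 0, "wz": 0}, {"gripper": 0, "tx": -0.6, "ty": 0, "tz": 0, "wx": 0, "wy": 0, "wz": 0}, {"gripper": 0, "tx": 0, "ty": 0, "tz": 0, "wx": 0, "wy": 0, "wz": 0}]}}

```text
time: 11.42
tool_pos: [422.3, -20.9, 173.2]
orientation: [-3.125, 0.308, 0.008]
wrist_force: [-1.7, -0.4, -0.6]
grip_width: 1.0
grasp_force: 0.0
```

```bash
python3 - <<'E'
from h import *
w=cam("wrist");np.savez("w5.npz",**w)
for k in blobs(w,(12,90,60),(32,255,255),60):
    if cv2.boundingRect(k)[1]<240: print(cv2.boundingRect(k),cv2.minEnclosingCircle(ray(w,k.reshape(-1,2),40)[:,:2].astype(np.float32)))
# approach to green: TCP 60 mm short in tool x
e=np.array([np.cos(-.197),np.sin(-.197)])
go((*(np.array([576.1,292.8])-60*e),180),-0.197)
cv2.imwrite("pics/w5.png",cv2.resize(w["image"][60:260,200:450],None,fx=2.5,fy=2.5)[:,:,::-1])
E
```

```text
(304, 122, 46, 47) ((462.887451171875, -29.576847076416016), 21.915618896484375)
at [424.7 -21.7 173.1] yaw -0.197 shift [  0.898 -11.267  -0.227] turn wz 0.001
tilt tool z err [-1.7e-03  6.0e-04 -1.0e+00]
```

Brass ring measures at (462.9, -29.6), radius 21.9 with its top at z = 40: home on the stud. Next the green collar.

Emit:
{"method": "apply_moves", "body": {"steps": [{"gripper": 0, "tx": 0.07, "ty": -0.94, "tz": 0, "wx": 0, "wy": 0, "wz": 0}, {"gripper": 0, "tx": 0.07, "ty": -0.94, "tz": 0, "wx": 0, "wy": 0, "wz": 0}, {"gripper": 0, "tx": 0.07, "ty": -0.94, "tz": 0, "wx": 0, "wy": 0, "wz": 0}, {"gripper": 0, "tx": 0.07, "ty": -0.94, "tz": 0, "wx": 0, "wy": 0, "wz": 0}, {"gripper": 0, "tx": 0.07, "ty": -0.94, "tz": 0, "wx": 0, "wy": 0, "wz": 0}, {"gripper": 0, "tx": 0.07, "ty": -0.94, "tz": 0, "wx": 0, "wy": 0, "wz": 0}, {"gripper": 0, "tx": 0.08, "ty": -0.94, "tz": 0, "wx": 0, "wy": 0, "wz": 0}, {"gripper": 0, "tx": 0.08, "ty": -0.94, "tz": 0, "wx": 0, "wy": 0, "wz": 0}, {"gripper": 0, "tx": 0.08, "ty": -0.94, "tz": 0, "wx": 0, "wy": 0, "wz": 0}, {"gripper": 0, "tx": 0.08, "ty": -0.94, "tz": 0, "wx": 0, "wy": 0, "wz": 0}, {"gripper": 0, "tx": 0.08, "ty": -0.94, "tz": 0, "wx": 0, "wy": 0, "wz": 0}, {"gripper": 0, "tx": 0.08, "ty": -0.94, "tz": 0, "wx": 0, "wy": 0, "wz": 0}, {"gripper": 0, "tx": 0, "ty": 0, "tz": 0, "wx": 0, "wy": 0, "wz": 0}, {"gripper": 0, "tx": 0, "ty": 0, "tz": 0, "wx": 0, "wy": 0, "wz": 0}, {"gripper": 0, "tx": 0, "ty": 0, "tz": 0, "wx": 0, "wy": 0, "wz": 0}]}}

```text
time: 12.72
tool_pos: [519.2, 304.0, 172.2]
orientation: [3.125, -0.308, -0.002]
wrist_force: [0.3, -0.6, -0.3]
grip_width: 0.997
grasp_force: 0.0
```

```bash
python3 - <<'E'
from h import *
w=cam("wrist");np.savez("w6.npz",**w)
for k in blobs(w,(45,90,30),(85,255,255),60):
    print(cv2.boundingRect(k));c,r=cv2.minEnclosingCircle(ray(w,k.reshape(-1,2),24)[:,:2].astype(np.float32));print(c,r)
go((*c,4),-0.197)
E
```

```text
(308, 102, 36, 37)
(582.16455078125, 291.0706787109375) 17.33004379272461
at [519.1 303.5 172.4] yaw -0.197 shift [ 2.15  -0.012  5.61 ] turn wz -0.004
tilt tool z err [-1.4e-03 -8.0e-04 -1.0e+00]
```

Emit:
{"method": "apply_moves", "body": {"steps": [{"gripper": 0, "tx": 0.7, "ty": 0, "tz": 0.4, "wx": 0, "wy": 0, "wz": 0}, {"gripper": 0, "tx": 0.7, "ty": 0, "tz": 0.7, "wx": 0, "wy": 0, "wz": 0}, {"gripper": 0, "tx": 0.7, "ty": 0, "tz": 0.7, "wx": 0, "wy": 0, "wz": 0}, {"gripper": 0, "tx": 0.05, "ty": 0, "tz": 0.9, "wx": 0, "wy": 0, "wz": 0}, {"gripper": 0, "tx": 0, "ty": 0, "tz": 0.9, "wx": 0, "wy": 0, "wz": 0}, {"gripper": 0, "tx": 0, "ty": 0, "tz": 0.9, "wx": 0, "wy": 0, "wz": 0}, {"gripper": 0, "tx": 0, "ty": 0, "tz": 0.7, "wx": 0, "wy": 0, "wz": 0}, {"gripper": 0, "tx": 0, "ty": 0, "tz": 0.4, "wx": 0, "wy": 0, "wz": 0}, {"gripper": 0, "tx": 0, "ty": 0, "tz": 0, "wx": 0, "wy": 0, "wz": 0}, {"gripper": 0, "tx": 0, "ty": 0, "tz": 0, "wx": 0, "wy": 0, "wz": 0}, {"gripper": 0, "tx": 0, "ty": 0, "tz": 0, "wx": 0, "wy": 0, "wz": 0}]}}

```text
time: 13.68
tool_pos: [583.6, 291.5, 6.5]
orientation: [-3.126, 0.309, -0.003]
wrist_force: [-0.2, -0.2, 0.4]
grip_width: 0.997
grasp_force: 0.0
```

```bash
python3 - <<'E'
from h import *
go((582.2,291.1,4),-0.197)
E
```

```text
at [583.6 291.5   6.5] yaw -0.197 shift [-0.044  0.023  0.082] turn wz -0.004
tilt tool z err [ 2.1e-03  6.0e-04 -1.0e+00]
```

Emit:
{"method": "apply_moves", "body": {"steps": [{"gripper": 0, "tx": -0.04, "ty": 0.02, "tz": 0.05, "wx": 0, "wy": 0, "wz": 0}, {"gripper": 1, "tx": 0, "ty": 0, "tz": 0, "wx": 0, "wy": 0, "wz": 0}, {"gripper": 1, "tx": 0, "ty": 0, "tz": 0, "wx": 0, "wy": 0, "wz": 0}, {"gripper": 1, "tx": 0, "ty": 0, "tz": 0, "wx": 0, "wy": 0, "wz": 0}, {"gripper": 1, "tx": 0, "ty": 0, "tz": 0, "wx": 0, "wy": 0, "wz": 0}, {"gripper": 1, "tx": 0, "ty": 0, "tz": 0, "wx": 0, "wy": 0, "wz": 0}, {"gripper": 1, "tx": 0, "ty": 0, "tz": 0, "wx": 0, "wy": 0, "wz": 0}, {"gripper": 1, "tx": 0, "ty": 0, "tz": 0, "wx": 0, "wy": 0, "wz": 0}, {"gripper": 1, "tx": 0, "ty": 0, "tz": 0, "wx": 0, "wy": 0, "wz": 0}, {"gripper": 1, "tx": 0, "ty": 0, "tz": 0, "wx": 0, "wy": 0, "wz": 0}]}}

```text
time: 14.52
tool_pos: [581.2, 291.2, 3.5]
orientation: [3.126, -0.309, -0.0]
wrist_force: [-0.6, 0.0, 0.8]
grip_width: 0.407
grasp_force: 30.1
```

```bash
python3 - <<'E'
from h import *
go((462.7,-29.6,110),-0.197)
E
```

```text
at [581.2 291.2   3.5] yaw -0.197 shift [-1.782 11.261 -3.55 ] turn wz 0.001
tilt tool z err [-1.e-04 -0.e+00 -1.e+00]
```

Emit:
{"method": "apply_moves", "body": {"steps": [{"gripper": 1, "tx": 0, "ty": 0, "tz": -0.8, "wx": 0, "wy": 0, "wz": 0}, {"gripper": 1, "tx": 0, "ty": 0, "tz": -0.9, "wx": 0, "wy": 0, "wz": 0}, {"gripper": 1, "tx": 0, "ty": 0, "tz": -0.9, "wx": 0, "wy": 0, "wz": 0}, {"gripper": 1, "tx": 0, "ty": 0, "tz": -0.95, "wx": 0, "wy": 0, "wz": 0}, {"gripper": 1, "tx": -0.15, "ty": 0.94, "tz": 0, "wx": 0, "wy": 0, "wz": 0}, {"gripper": 1, "tx": -0.15, "ty": 0.94, "tz": 0, "wx": 0, "wy": 0, "wz": 0}, {"gripper": 1, "tx": -0.15, "ty": 0.94, "tz": 0, "wx": 0, "wy": 0, "wz": 0}, {"gripper": 1, "tx": -0.15, "ty": 0.94, "tz": 0, "wx": 0, "wy": 0, "wz": 0}, {"gripper": 1, "tx": -0.15, "ty": 0.94, "tz": 0, "wx": 0, "wy": 0, "wz": 0}, {"gripper": 1, "tx": -0.15, "ty": 0.94, "tz": 0, "wx": 0, "wy": 0, "wz": 0}, {"gripper": 1, "tx": -0.15, "ty": 0.94, "tz": 0, "wx": 0, "wy": 0, "wz": 0}, {"gripper": 1, "tx": -0.15, "ty": 0.94, "tz": 0, "wx": 0, "wy": 0, "wz": 0}, {"gripper": 1, "tx": -0.15, "ty": 0.94, "tz": 0, "wx": 0, "wy": 0, "wz": 0}, {"gripper": 1, "tx": -0.15, "ty": 0.94, "tz": 0, "wx": 0, "wy": 0, "wz": 0}, {"gripper": 1, "tx": -0.15, "ty": 0.94, "tz": 0, "wx": 0, "wy": 0, "wz": 0}, {"gripper": 1, "tx": -0.15, "ty": 0.92, "tz": 0, "wx": 0, "wy": 0, "wz": 0}, {"gripper": 1, "tx": 0, "ty": 0, "tz": 0, "wx": 0, "wy": 0, "wz": 0}, {"gripper": 1, "tx": 0, "ty": 0, "tz": 0, "wx": 0, "wy": 0, "wz": 0}, {"gripper": 1, "tx": 0, "ty": 0, "tz": 0, "wx": 0, "wy": 0, "wz": 0}]}}

```text
time: 16.1
tool_pos: [462.5, -29.3, 110.1]
orientation: [-3.126, 0.31, -0.001]
wrist_force: [-0.2, -0.3, 0.0]
grip_width: 0.403
grasp_force: 30.0
```

```bash
python3 - <<'E'
from h import *
go((461.7,-29.6,90),-0.197);print(read_state()["wrist_force"])
E
```

```text
at [462.5 -29.3 110.1] yaw -0.198 shift [-0.024  0.013  0.671] turn wz -0.008
tilt tool z err [ 4.e-04  2.e-04 -1.e+00]
[-0.23811891 -0.33457626  0.0066363 ]
```

Emit:
{"method": "apply_moves", "body": {"steps": [{"gripper": 1, "tx": -0.02, "ty": 0.01, "tz": 0.4, "wx": 0, "wy": 0, "wz": 0}, {"gripper": 1, "tx": 0, "ty": 0, "tz": 0.3, "wx": 0, "wy": 0, "wz": 0}, {"gripper": 1, "tx": 0, "ty": 0, "tz": 0.2, "wx": 0, "wy": 0, "wz": 0}, {"gripper": 1, "tx": 0, "ty": 0, "tz": 0.2, "wx": 0, "wy": 0, "wz": 0}, {"gripper": 1, "tx": 0, "ty": 0, "tz": 0.2, "wx": 0, "wy": 0, "wz": 0}, {"gripper": 1, "tx": 0, "ty": 0, "tz": 0.1, "wx": 0, "wy": 0, "wz": 0}, {"gripper": 1, "tx": 0, "ty": 0, "tz": 0, "wx": 0, "wy": 0, "wz": 0}, {"gripper": 1, "tx": 0, "ty": 0, "tz": 0, "wx": 0, "wy": 0, "wz": 0}]}}

```text
time: 16.77
tool_pos: [461.5, -29.5, 67.9]
orientation: [-3.126, 0.309, 0.001]
wrist_force: [0.4, -0.2, -1.1]
grip_width: 0.409
grasp_force: 30.0
```

Emit:
{"method": "apply_moves", "body": {"steps": [{"gripper": 1, "tx": 0, "ty": 0, "tz": 0.2, "wx": 0, "wy": 0, "wz": 0}, {"gripper": 1, "tx": 0, "ty": 0, "tz": 0.2, "wx": 0, "wy": 0, "wz": 0}, {"gripper": 1, "tx": 0, "ty": 0, "tz": 0.2, "wx": 0, "wy": 0, "wz": 0}, {"gripper": 1, "tx": 0, "ty": 0, "tz": 0.1, "wx": 0, "wy": 0, "wz": 0}, {"gripper": 1, "tx": 0, "ty": 0, "tz": 0.05, "wx": 0, "wy": 0, "wz": 0}, {"gripper": 1, "tx": 0, "ty": 0, "tz": 0, "wx": 0, "wy": 0, "wz": 0}, {"gripper": 1, "tx": 0, "ty": 0, "tz": 0, "wx": 0, "wy": 0, "wz": 0}]}}

```text
time: 17.35
tool_pos: [461.5, -29.7, 45.4]
orientation: [-3.126, 0.309, 0.0]
wrist_force: [-0.0, -0.8, -0.4]
grip_width: 0.404
grasp_force: 30.0
```

Emit:
{"method": "apply_moves", "body": {"steps": [{"gripper": 1, "tx": 0, "ty": 0, "tz": 0.05, "wx": 0, "wy": 0, "wz": 0}, {"gripper": 1, "tx": 0, "ty": 0, "tz": 0, "wx": 0, "wy": 0, "wz": 0}, {"gripper": 0, "tx": 0, "ty": 0, "tz": 0, "wx": 0, "wy": 0, "wz": 0}, {"gripper": 0, "tx": 0, "ty": 0, "tz": 0, "wx": 0, "wy": 0, "wz": 0}, {"gripper": 0, "tx": 0, "ty": 0, "tz": 0, "wx": 0, "wy": 0, "wz": 0}, {"gripper": 0, "tx": 0, "ty": 0, "tz": 0, "wx": 0, "wy": 0, "wz": 0}, {"gripper": 0, "tx": 0, "ty": 0, "tz": 0, "wx": 0, "wy": 0, "wz": 0}, {"gripper": 0, "tx": 0, "ty": 0, "tz": 0, "wx": 0, "wy": 0, "wz": 0}, {"gripper": 0, "tx": 0, "ty": 0, "tz": 0, "wx": 0, "wy": 0, "wz": 0}, {"gripper": 0, "tx": 0, "ty": 0, "tz": 0, "wx": 0, "wy": 0, "wz": 0}, {"gripper": 0, "tx": 0, "ty": 0, "tz": -0.5, "wx": 0, "wy": 0, "wz": 0}, {"gripper": 0, "tx": 0, "ty": 0, "tz": -0.9, "wx": 0, "wy": 0, "wz": 0}, {"gripper": 0, "tx": 0, "ty": 0, "tz": -0.9, "wx": 0, "wy": 0, "wz": 0}, {"gripper": 0, "tx": 0, "ty": 0, "tz": -0.9, "wx": 0, "wy": 0, "wz": 0}, {"gripper": 0, "tx": 0, "ty": 0, "tz": -0.9, "wx": 0, "wy": 0, "wz": 0}, {"gripper": 0, "tx": -0.6, "ty": 0, "tz": 0, "wx": 0, "wy": 0, "wz": 0}, {"gripper": 0, "tx": -0.6, "ty": 0, "tz": 0, "wx": 0, "wy": 0, "wz": 0}, {"gripper": 0, "tx": 0, "ty": 0, "tz": 0, "wx": 0, "wy": 0, "wz": 0}, {"gripper": 0, "tx": 0, "ty": 0, "tz": 0, "wx": 0, "wy": 0, "wz": 0}]}}

```text
time: 18.93
tool_pos: [425.7, -22.4, 167.2]
orientation: [-3.126, 0.309, 0.0]
wrist_force: [1.0, -0.2, 0.6]
grip_width: 0.997
grasp_force: 0.0
```

```bash
python3 - <<'E'
from h import *
w=cam("wrist")
for k in blobs(w,(45,90,30),(85,255,255),60): print("green",cv2.boundingRect(k),cv2.minEnclosingCircle(ray(w,k.reshape(-1,2),64)[:,:2].astype(np.float32)))
side=cam("side");u,v=proj(side,(462,-30,45)).astype(int)
b=cv2.resize(side["image"][v-35:v+35,u-50:u+50],(500,350),interpolation=cv2.INTER_CUBIC)
a=cv2.resize(w["image"][60:240,200:450],(500,360));cv2.imwrite("pics/c7.png",np.vstack([a,b])[:,:,::-1][:600])
# square from w1: refine
w1=dict(np.load("w1.npz"));k=blobs(w1,(0,110,50),(8,255,255),100)[0]
(c,wh,an)=cv2.minAreaRect(ray(w1,k.reshape(-1,2),28)[:,:2].astype(np.float32));print("sq",c,wh,an)
go((400,-325,170),-0.43)
E
```

```text
green (306, 133, 41, 42) ((463.6233825683594, -30.055198669433594), 17.810810089111328)
sq (438.0868835449219, -347.8702697753906) (26.308979034423828, 110.48319244384766) 64.04236602783203
at [427.5 -23.  167.1] yaw -0.197 shift [ 1.074 10.051 -0.095] turn wz 2.668
tilt tool z err [ 1.5e-03 -4.0e-04 -1.0e+00]
```

View pics/c7.png

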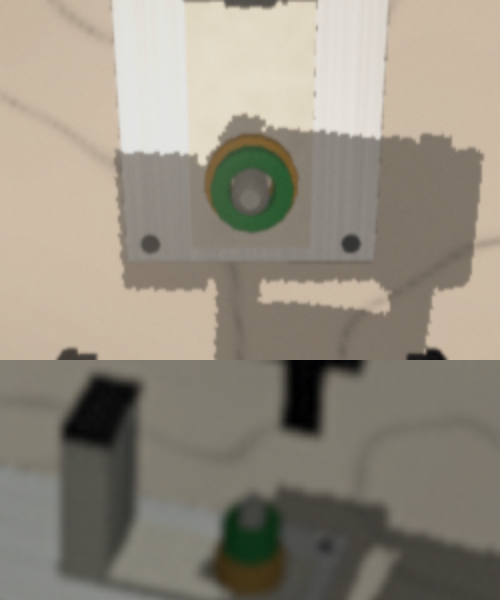

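Both are home: the green collar is centred over the brass ring with the stud through its bore, in both views. Next the square.

Emit:
{"method": "apply_moves", "body": {"steps": [{"gripper": 0, "tx": 0.04, "ty": 0.91, "tz": 0, "wx": 0, "wy": 0, "wz": 0}, {"gripper": 0, "tx": 0.04, "ty": 0.91, "tz": 0, "wx": 0, "wy": 0, "wz": 0}, {"gripper": 0, "tx": 0.04, "ty": 0.91, "tz": 0, "wx": 0, "wy": 0, "wz": 0}, {"gripper": 0, "tx": 0.04, "ty": 0.91, "tz": 0, "wx": 0, "wy": 0, "wz": 0}, {"gripper": 0, "tx": 0.04, "ty": 0.91, "tz": 0, "wx": 0, "wy": 0, "wz": 0}, {"gripper": 0, "tx": 0.04, "ty": 0.91, "tz": 0, "wx": 0, "wy": 0, "wz": 0}, {"gripper": 0, "tx": 0.04, "ty": 0.91, "tz": 0, "wx": 0, "wy": 0, "wz": 0}, {"gripper": 0, "tx": 0.04, "ty": 0.91, "tz": 0, "wx": 0, "wy": 0, "wz": 0}, {"gripper": 0, "tx": 0.04, "ty": 0.91, "tz": 0, "wx": 0, "wy": 0, "wz": 0}, {"gripper": 0, "tx": 0.03, "ty": 0.91, "tz": 0, "wx": 0, "wy": 0, "wz": 0}, {"gripper": 0, "tx": 0, "ty": 0.92, "tz": 0, "wx": 0, "wy": 0, "wz": 0}, {"gripper": 0, "tx": 0, "ty": 0, "tz": 0, "wx": 0, "wy": 0, "wz": 0.98}, {"gripper": 0, "tx": 0, "ty": 0, "tz": 0, "wx": 0, "wy": 0, "wz": 0.98}, {"gripper": 0, "tx": 0, "ty": 0, "tz": 0, "wx": 0, "wy": 0, "wz": 0.98}, {"gripper": 0, "tx": 0, "ty": 0, "tz": 0, "wx": 0, "wy": 0, "wz": 0}, {"gripper": 0, "tx": 0, "ty": 0, "tz": 0, "wx": 0, "wy": 0, "wz": 0}, {"gripper": 0, "tx": 0, "ty": 0, "tz": 0, "wx": 0, "wy": 0, "wz": 0}]}}

```text
time: 20.45
tool_pos: [379.3, -320.0, 166.8]
orientation: [-3.062, 0.703, -0.0]
wrist_force: [-0.1, 0.2, -0.6]
grip_width: 0.996
grasp_force: 0.0
```

```bash
python3 - <<'E'
from h import *
w=cam("wrist");np.savez("w8.npz",**w);cv2.imwrite("pics/w8.png",w["image"][:,:,::-1])
for k in blobs(w,(0,110,40),(8,255,255),300):
    print(cv2.boundingRect(k));c,wh,an=cv2.minAreaRect(ray(w,k.reshape(-1,2),28)[:,:2].astype(np.float32));print(c,wh,an)
    a=np.radians(an)
go((433.6,-345.7,6),-0.4535)
E
```

```text
(310, 56, 30, 123)
(437.7720642089844, -347.8424987792969) (26.254011154174805, 110.2183837890625) 64.18421173095703
at [ 379.2 -319.9  166.9] yaw -0.452 shift [ 2.007 -0.017  5.362] turn wz 0.019
tilt tool z err [ 0. -0. -1.]
```

Emit:
{"method": "apply_moves", "body": {"steps": [{"gripper": 0, "tx": 0.7, "ty": -0.01, "tz": 0.3, "wx": 0, "wy": 0, "wz": 0}, {"gripper": 0, "tx": 0.7, "ty": -0.01, "tz": 0.7, "wx": 0, "wy": 0, "wz": 0}, {"gripper": 0, "tx": 0.6, "ty": 0, "tz": 0.7, "wx": 0, "wy": 0, "wz": 0}, {"gripper": 0, "tx": 0, "ty": 0, "tz": 0.9, "wx": 0, "wy": 0, "wz": 0}, {"gripper": 0, "tx": 0, "ty": 0, "tz": 0.9, "wx": 0, "wy": 0, "wz": 0}, {"gripper": 0, "tx": 0, "ty": 0, "tz": 0.9, "wx": 0, "wy": 0, "wz": 0}, {"gripper": 0, "tx": 0, "ty": 0, "tz": 0.6, "wx": 0, "wy": 0, "wz": 0}, {"gripper": 0, "tx": 0, "ty": 0, "tz": 0.36, "wx": 0, "wy": 0, "wz": 0}, {"gripper": 0, "tx": 0, "ty": 0, "tz": 0, "wx": 0, "wy": 0, "wz": 0}, {"gripper": 0, "tx": 0, "ty": 0, "tz": 0, "wx": 0, "wy": 0, "wz": 0}, {"gripper": 1, "tx": 0, "ty": 0, "tz": 0, "wx": 0, "wy": 0, "wz": 0}, {"gripper": 1, "tx": 0, "ty": 0, "tz": 0, "wx": 0, "wy": 0, "wz": 0}, {"gripper": 1, "tx": 0, "ty": 0, "tz": 0, "wx": 0, "wy": 0, "wz": 0}, {"gripper": 1, "tx": 0, "ty": 0, "tz": 0, "wx": 0, "wy": 0, "wz": 0}, {"gripper": 1, "tx": 0, "ty": 0, "tz": 0, "wx": 0, "wy": 0, "wz": 0}, {"gripper": 1, "tx": 0, "ty": 0, "tz": 0, "wx": 0, "wy": 0, "wz": 0}, {"gripper": 1, "tx": 0, "ty": 0, "tz": 0, "wx": 0, "wy": 0, "wz": 0}, {"gripper": 1, "tx": 0, "ty": 0, "tz": 0, "wx": 0, "wy": 0, "wz": 0}, {"gripper": 1, "tx": 0, "ty": 0, "tz": 0, "wx": 0, "wy": 0, "wz": 0}, {"gripper": 1, "tx": 0, "ty": 0, "tz": 0, "wx": 0, "wy": 0, "wz": 0}]}}

```text
time: 22.17
tool_pos: [433.1, -345.4, 6.2]
orientation: [-3.061, 0.706, 0.0]
wrist_force: [0.9, -0.2, -0.2]
grip_width: 0.326
grasp_force: 0.0
```

```bash
python3 - <<'E'
from h import *
s=read_state();print(s["grip_width"]*87,s["wrist_force"],s["torque"])
e=np.array([np.cos(-.197),np.sin(-.197)]);cor=np.array([462.6,-29.6])+110*e
print("corner",cor,"stock centre target",cor+60*e)
go((*(cor+85*e),160),-0.197)
E
```

```text
28.375151341433046 [ 0.94920724 -0.17896112 -0.21601049] [0.07474301 0.04151086 0.04548857]
corner [570.47239921 -51.13010656] stock centre target [629.31188969 -62.87380105]
at [ 433.1 -345.4    6.2] yaw -0.454 shift [  2.56  -11.543  -5.127] turn wz -2.939
tilt tool z err [-1.e-04  1.e-04 -1.e+00]
```

Emit:
{"method": "apply_moves", "body": {"steps": [{"gripper": 1, "tx": 0, "ty": 0, "tz": 0, "wx": 0, "wy": 0, "wz": 0}, {"gripper": 1, "tx": 0, "ty": 0, "tz": 0, "wx": 0, "wy": 0, "wz": 0}, {"gripper": 1, "tx": 0, "ty": 0, "tz": 0, "wx": 0, "wy": 0, "wz": 0}, {"gripper": 1, "tx": 0, "ty": 0, "tz": 0, "wx": 0, "wy": 0, "wz": 0}]}}

```text
time: 22.5
tool_pos: [433.1, -345.4, 6.2]
orientation: [-3.061, 0.706, 0.0]
wrist_force: [-0.2, -0.2, -0.6]
grip_width: 0.295
grasp_force: 30.0
```

Emit:
{"method": "apply_moves", "body": {"steps": [{"gripper": 1, "tx": 0, "ty": 0, "tz": -0.3, "wx": 0, "wy": 0, "wz": 0}, {"gripper": 1, "tx": 0, "ty": 0, "tz": -0.5, "wx": 0, "wy": 0, "wz": 0}, {"gripper": 1, "tx": 0, "ty": 0, "tz": -0.6, "wx": 0, "wy": 0, "wz": 0}, {"gripper": 1, "tx": 0, "ty": 0, "tz": -0.7, "wx": 0, "wy": 0, "wz": 0}, {"gripper": 1, "tx": 0, "ty": 0, "tz": -0.7, "wx": 0, "wy": 0, "wz": 0}, {"gripper": 1, "tx": 0, "ty": 0, "tz": -0.7, "wx": 0, "wy": 0, "wz": -0.7}, {"gripper": 1, "tx": 0, "ty": 0, "tz": -0.7, "wx": 0, "wy": 0, "wz": -0.8}, {"gripper": 1, "tx": 0, "ty": 0, "tz": -0.6, "wx": 0, "wy": 0, "wz": -0.8}, {"gripper": 1, "tx": 0, "ty": 0, "tz": 0, "wx": 0, "wy": 0, "wz": -0.64}, {"gripper": 1, "tx": 0, "ty": 0, "tz": 0, "wx": 0, "wy": 0, "wz": 0}, {"gripper": 1, "tx": 0, "ty": 0, "tz": 0, "wx": 0, "wy": 0, "wz": 0}]}}

```text
time: 23.42
tool_pos: [432.7, -344.8, 150.4]
orientation: [-3.126, 0.311, 0.001]
wrist_force: [-0.0, 0.3, -2.9]
grip_width: 0.296
grasp_force: 30.0
```

```bash
python3 - <<'E'
from h import *
go((653.8,-67.8,150),-0.197);print(read_state()["wrist_force"],read_state()["torque"])
E
```

```text
at [ 432.7 -344.8  150.4] yaw -0.198 shift [  5.407 -10.506   0.016] turn wz -0.016
tilt tool z err [-5.e-04  7.e-04 -1.e+00]
[-0.03595383  0.30088814 -2.88484066] [ 0.08271898 -0.0404852   0.02548923]
```

Emit:
{"method": "apply_moves", "body": {"steps": [{"gripper": 1, "tx": 0.2, "ty": -0.4, "tz": 0, "wx": 0, "wy": 0, "wz": 0}, {"gripper": 1, "tx": 0.4, "ty": -0.8, "tz": 0, "wx": 0, "wy": 0, "wz": 0}, {"gripper": 1, "tx": 0.4, "ty": -0.8, "tz": 0, "wx": 0, "wy": 0, "wz": 0}, {"gripper": 1, "tx": 0.4, "ty": -0.8, "tz": 0, "wx": 0, "wy": 0, "wz": 0}, {"gripper": 1, "tx": 0.4, "ty": -0.8, "tz": 0, "wx": 0, "wy": 0, "wz": 0}, {"gripper": 1, "tx": 0.4, "ty": -0.8, "tz": 0, "wx": 0, "wy": 0, "wz": 0}, {"gripper": 1, "tx": 0.4, "ty": -0.8, "tz": 0, "wx": 0, "wy": 0, "wz": 0}, {"gripper": 1, "tx": 0.4, "ty": -0.8, "tz": 0, "wx": 0, "wy": 0, "wz": 0}, {"gripper": 1, "tx": 0.4, "ty": -0.8, "tz": 0, "wx": 0, "wy": 0, "wz": 0}, {"gripper": 1, "tx": 0.4, "ty": -0.8, "tz": 0, "wx": 0, "wy": 0, "wz": 0}, {"gripper": 1, "tx": 0.4, "ty": -0.8, "tz": 0, "wx": 0, "wy": 0, "wz": 0}, {"gripper": 1, "tx": 0.4, "ty": -0.8, "tz": 0, "wx": 0, "wy": 0, "wz": 0}, {"gripper": 1, "tx": 0.4, "ty": -0.8, "tz": 0, "wx": 0, "wy": 0, "wz": 0}, {"gripper": 1, "tx": 0.4, "ty": -0.5, "tz": 0, "wx": 0, "wy": 0, "wz": 0}, {"gripper": 1, "tx": 0, "ty": 0, "tz": 0, "wx": 0, "wy": 0, "wz": 0}, {"gripper": 1, "tx": 0, "ty": 0, "tz": 0, "wx": 0, "wy": 0, "wz": 0}, {"gripper": 1, "tx": 0, "ty": 0, "tz": 0, "wx": 0, "wy": 0, "wz": 0}]}}

```text
time: 24.83
tool_pos: [652.4, -67.6, 149.0]
orientation: [-3.126, 0.309, 0.005]
wrist_force: [0.1, 0.4, -3.2]
grip_width: 0.294
grasp_force: 30.0
```

```bash
python3 - <<'E'
from h import *
go((653.8,-67.8,18.2),-0.197);print(read_state()["wrist_force"])
t=cam("top");s=cam("side");np.savez("t9.npz",**t)
u,v=proj(s,(620,-60,100)).astype(int)
b=cv2.resize(s["image"][v-60:v+60,u-80:u+80],(800,600),interpolation=cv2.INTER_CUBIC);cv2.imwrite("pics/c9.png",b[:,:,::-1])
E
```

```text
at [652.4 -67.6 149. ] yaw -0.197 shift [ 6.300e-02 -2.000e-03  4.359e+00] turn wz 0.002
tilt tool z err [-3.3e-03  6.0e-04 -1.0e+00]
[ 0.1228391   0.35847524 -3.1595519 ]
```

View pics/c9.png

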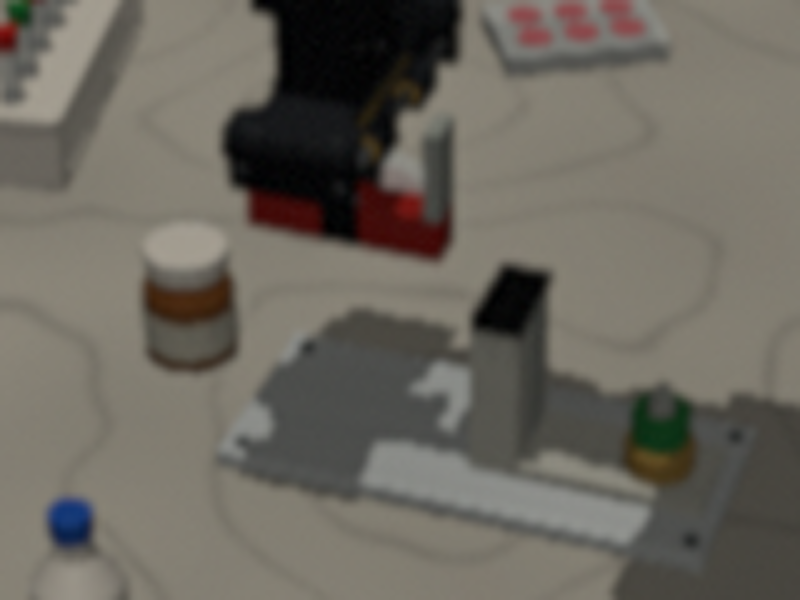

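The square is held level with its blade toward the pillar; the stud assembly looks intact and the corner is clear. I lower it.

Emit:
{"method": "apply_moves", "body": {"steps": [{"gripper": 1, "tx": 0, "ty": 0, "tz": 0.4, "wx": 0, "wy": 0, "wz": 0}, {"gripper": 1, "tx": 0, "ty": 0, "tz": 0.6, "wx": 0, "wy": 0, "wz": 0}, {"gripper": 1, "tx": 0, "ty": 0, "tz": 0.6, "wx": 0, "wy": 0, "wz": 0}, {"gripper": 1, "tx": 0, "ty": 0, "tz": 0.6, "wx": 0, "wy": 0, "wz": 0}, {"gripper": 1, "tx": 0, "ty": 0, "tz": 0.6, "wx": 0, "wy": 0, "wz": 0}, {"gripper": 1, "tx": 0, "ty": 0, "tz": 0.5, "wx": 0, "wy": 0, "wz": 0}, {"gripper": 1, "tx": 0, "ty": 0, "tz": 0.4, "wx": 0, "wy": 0, "wz": 0}, {"gripper": 1, "tx": 0, "ty": 0, "tz": 0.3, "wx": 0, "wy": 0, "wz": 0}, {"gripper": 1, "tx": 0, "ty": 0, "tz": 0.2, "wx": 0, "wy": 0, "wz": 0}, {"gripper": 1, "tx": 0, "ty": 0, "tz": 0, "wx": 0, "wy": 0, "wz": 0}, {"gripper": 1, "tx": 0, "ty": 0, "tz": 0, "wx": 0, "wy": 0, "wz": 0}, {"gripper": 1, "tx": 0, "ty": 0, "tz": 0, "wx": 0, "wy": 0, "wz": 0}]}}

```text
time: 25.93
tool_pos: [654.4, -68.5, 25.1]
orientation: [3.126, -0.309, 0.003]
wrist_force: [-0.4, -0.5, -2.9]
grip_width: 0.298
grasp_force: 30.0
```

```bash
python3 - <<'E'
from h import *
go((629.3,-62.9,18.2),-0.197);print(read_state()["wrist_force"])
E
```

```text
at [654.4 -68.5  25.1] yaw -0.197 shift [-0.857 -0.018  0.229] turn wz 0.0
tilt tool z err [ 1.8e-03 -5.0e-04 -1.0e+00]
[-0.39006161 -0.47379714 -2.91099732]
```

Emit:
{"method": "apply_moves", "body": {"steps": [{"gripper": 1, "tx": -0.35, "ty": 0, "tz": 0, "wx": 0, "wy": 0, "wz": 0}, {"gripper": 1, "tx": -0.3, "ty": 0, "tz": 0.08, "wx": 0, "wy": 0, "wz": 0}, {"gripper": 1, "tx": 0, "ty": 0, "tz": 0.08, "wx": 0, "wy": 0, "wz": 0}, {"gripper": 1, "tx": 0, "ty": 0, "tz": 0.04, "wx": 0, "wy": 0, "wz": 0}, {"gripper": 1, "tx": 0, "ty": 0, "tz": 0, "wx": 0, "wy": 0, "wz": 0}, {"gripper": 1, "tx": 0, "ty": 0, "tz": 0, "wx": 0, "wy": 0, "wz": 0}, {"gripper": 1, "tx": 0, "ty": 0, "tz": 0, "wx": 0, "wy": 0, "wz": 0}]}}

```text
time: 26.52
tool_pos: [635.4, -64.7, 18.6]
orientation: [3.126, -0.309, 0.002]
wrist_force: [0.2, -0.2, -3.5]
grip_width: 0.293
grasp_force: 30.0
```

Emit:
{"method": "apply_moves", "body": {"steps": [{"gripper": 1, "tx": 0, "ty": 0, "tz": 0.03, "wx": 0, "wy": 0, "wz": 0}, {"gripper": 1, "tx": 0, "ty": 0, "tz": 0.02, "wx": 0, "wy": 0, "wz": 0}, {"gripper": 1, "tx": 0, "ty": 0, "tz": 0, "wx": 0, "wy": 0, "wz": 0}, {"gripper": 1, "tx": 0, "ty": 0, "tz": 0, "wx": 0, "wy": 0, "wz": 0}]}}

```text
time: 26.85
tool_pos: [635.4, -64.6, 18.2]
orientation: [3.126, -0.309, 0.003]
wrist_force: [-1.1, 0.6, 4.8]
grip_width: 0.297
grasp_force: 30.0
```

Foot bears on the plate. Now I slide to the pillar.

Emit:
{"method": "apply_moves", "body": {"steps": [{"gripper": 1, "tx": -0.05, "ty": 0, "tz": 0, "wx": 0, "wy": 0, "wz": 0}, {"gripper": 1, "tx": -0.05, "ty": 0, "tz": 0, "wx": 0, "wy": 0, "wz": 0}, {"gripper": 1, "tx": -0.05, "ty": 0, "tz": 0, "wx": 0, "wy": 0, "wz": 0}, {"gripper": 1, "tx": 0, "ty": 0, "tz": 0, "wx": 0, "wy": 0, "wz": 0}, {"gripper": 1, "tx": 0, "ty": 0, "tz": 0, "wx": 0, "wy": 0, "wz": 0}]}}

```text
time: 27.27
tool_pos: [633.0, -64.4, 18.2]
orientation: [3.125, -0.309, 0.01]
wrist_force: [3.9, -0.4, 6.2]
grip_width: 0.291
grasp_force: 30.0
```

Emit:
{"method": "apply_moves", "body": {"steps": [{"gripper": 1, "tx": -0.05, "ty": 0, "tz": 0, "wx": 0, "wy": 0, "wz": 0}, {"gripper": 1, "tx": -0.04, "ty": 0, "tz": 0, "wx": 0, "wy": 0, "wz": 0}, {"gripper": 1, "tx": 0, "ty": 0, "tz": 0, "wx": 0, "wy": 0, "wz": 0}, {"gripper": 1, "tx": 0, "ty": 0, "tz": 0, "wx": 0, "wy": 0, "wz": 0}]}}

```text
time: 27.6
tool_pos: [630.4, -64.0, 18.2]
orientation: [3.125, -0.309, 0.011]
wrist_force: [4.5, -1.1, 5.5]
grip_width: 0.292
grasp_force: 30.0
```

```bash
python3 - <<'E'
from h import *
go((629.3,-62.9,18.2),-0.197);s=read_state();print(s["wrist_force"],s["torque"])
E
```

```text
at [630.4 -64.   18.2] yaw -0.197 shift [-0.043 -0.027 -0.   ] turn wz -0.001
tilt tool z err [ 0.0066 -0.0019 -1.    ]
[ 4.48836141 -1.09757226  5.54728395] [ 0.00758884 -0.4910286  -0.03429849]
```

Still sliding (force is friction, steady at 4.5 N); I go on.

Emit:
{"method": "apply_moves", "body": {"steps": [{"gripper": 1, "tx": -0.04, "ty": 0, "tz": 0, "wx": 0, "wy": 0, "wz": 0}, {"gripper": 1, "tx": -0.04, "ty": 0, "tz": 0, "wx": 0, "wy": 0, "wz": 0}, {"gripper": 1, "tx": 0, "ty": 0, "tz": 0, "wx": 0, "wy": 0, "wz": 0}, {"gripper": 1, "tx": 0, "ty": 0, "tz": 0, "wx": 0, "wy": 0, "wz": 0}]}}

```text
time: 27.93
tool_pos: [628.3, -63.6, 18.2]
orientation: [3.125, -0.309, 0.011]
wrist_force: [5.6, -1.1, 5.3]
grip_width: 0.298
grasp_force: 30.0
```

Emit:
{"method": "apply_moves", "body": {"steps": [{"gripper": 1, "tx": -0.04, "ty": 0, "tz": 0, "wx": 0, "wy": 0, "wz": 0}, {"gripper": 1, "tx": -0.04, "ty": 0, "tz": 0, "wx": 0, "wy": 0, "wz": 0}, {"gripper": 1, "tx": 0, "ty": 0, "tz": 0, "wx": 0, "wy": 0, "wz": 0}, {"gripper": 1, "tx": 0, "ty": 0, "tz": 0, "wx": 0, "wy": 0, "wz": 0}]}}

```text
time: 28.27
tool_pos: [628.2, -63.6, 18.2]
orientation: [3.124, -0.309, 0.019]
wrist_force: [8.9, -1.2, 1.2]
grip_width: 0.293
grasp_force: 30.0
```

```bash
python3 - <<'E'
from h import *
go((629.3,-62.9,18.2),-0.197);s=read_state();print(s["wrist_force"],s["torque"])
E
```

```text
at [628.2 -63.6  18.2] yaw -0.197 shift [ 0.03 -0.03  0.  ] turn wz -0.004
tilt tool z err [ 0.012  -0.0031 -0.9999]
[ 8.93170665 -1.15598781  1.20211966] [-0.06313388 -1.13320366  0.05760857]
```

Pillar contact at x ≈ 628 (expected 629). The tool leans 0.012 rad under the load, so I trim the pitch and add a little down-press.

Emit:
{"method": "apply_moves", "body": {"steps": [{"gripper": 1, "tx": 0, "ty": 0, "tz": 0.03, "wx": 0, "wy": -0.07, "wz": 0}, {"gripper": 1, "tx": 0, "ty": 0, "tz": 0.02, "wx": 0, "wy": -0.07, "wz": 0}, {"gripper": 1, "tx": 0, "ty": 0, "tz": 0, "wx": 0, "wy": 0, "wz": 0}, {"gripper": 1, "tx": 0, "ty": 0, "tz": 0, "wx": 0, "wy": 0, "wz": 0}, {"gripper": 1, "tx": 0, "ty": 0, "tz": 0, "wx": 0, "wy": 0, "wz": 0}]}}

```text
time: 28.68
tool_pos: [628.1, -63.6, 18.2]
orientation: [3.126, -0.309, 0.001]
wrist_force: [4.6, -0.4, 10.5]
grip_width: 0.296
grasp_force: 30.0
```

```bash
python3 - <<'E'
from h import *
go((629.3,-62.9,18.2),-0.197);s=read_state();print(s["wrist_force"],s["torque"])
E
```

```text
at [628.1 -63.6  18.2] yaw -0.197 shift [ 0.034 -0.03  -0.001] turn wz -0.002
tilt tool z err [ 3.e-04 -9.e-04 -1.e+00]
[ 4.55061005 -0.35680776 10.51278721] [-0.14791404 -1.11696123  0.02268806]
```

Emit:
{"method": "apply_moves", "body": {"steps": [{"gripper": 1, "tx": -0.06, "ty": 0, "tz": 0, "wx": 0, "wy": -0.03, "wz": 0}, {"gripper": 1, "tx": -0.06, "ty": 0, "tz": 0, "wx": 0, "wy": -0.03, "wz": 0}, {"gripper": 1, "tx": -0.06, "ty": 0, "tz": 0, "wx": 0, "wy": -0.03, "wz": 0}, {"gripper": 1, "tx": 0, "ty": 0, "tz": 0, "wx": 0, "wy": 0, "wz": 0}, {"gripper": 1, "tx": 0, "ty": 0, "tz": 0, "wx": 0, "wy": 0, "wz": 0}, {"gripper": 1, "tx": 0, "ty": 0, "tz": 0, "wx": 0, "wy": 0, "wz": 0}]}}

```text
time: 29.18
tool_pos: [628.1, -63.6, 18.2]
orientation: [3.125, -0.31, 0.006]
wrist_force: [14.3, -0.6, 1.6]
grip_width: 0.296
grasp_force: 30.0
```

```bash
python3 - <<'E'
from h import *
go((629.3,-62.9,18.2),-0.197);s=read_state();print(s["wrist_force"],s["torque"])
s=cam("side");u,v=proj(s,(600,-60,60)).astype(int)
b=cv2.resize(s["image"][v-45:v+45,u-60:u+60],(800,600),interpolation=cv2.INTER_CUBIC);cv2.imwrite("pics/c10.png",b[:,:,::-1])
E
```

```text
at [628.1 -63.6  18.2] yaw -0.198 shift [ 0.035 -0.03  -0.001] turn wz -0.009
tilt tool z err [ 0.0038 -0.0015 -1.    ]
[14.34336605 -0.56887237  1.60141426] [-0.09958799 -2.44076199  0.05784794]
```

View pics/c10.png

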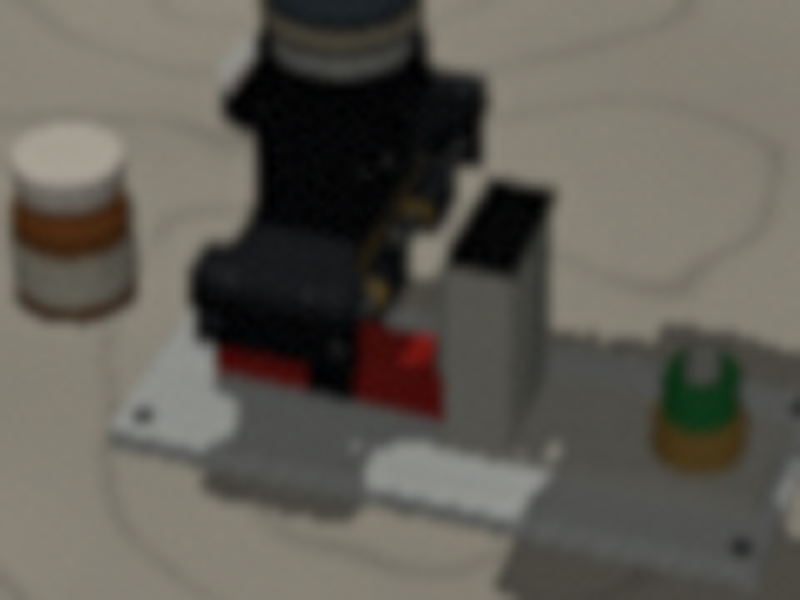

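The square sits in the corner with its back on the pillar and foot on the plate; the stud stack is intact. I add a little down-press so both contacts are well above 1 N.

Emit:
{"method": "apply_moves", "body": {"steps": [{"gripper": 1, "tx": 0, "ty": 0, "tz": 0.03, "wx": 0, "wy": -0.02, "wz": 0}, {"gripper": 1, "tx": 0, "ty": 0, "tz": 0.03, "wx": 0, "wy": -0.02, "wz": 0}, {"gripper": 1, "tx": 0, "ty": 0, "tz": 0, "wx": 0, "wy": 0, "wz": 0}, {"gripper": 1, "tx": 0, "ty": 0, "tz": 0, "wx": 0, "wy": 0, "wz": 0}, {"gripper": 1, "tx": 0, "ty": 0, "tz": 0, "wx": 0, "wy": 0, "wz": 0}, {"gripper": 1, "tx": 0, "ty": 0, "tz": 0, "wx": 0, "wy": 0, "wz": 0}]}}

```text
time: 29.73
tool_pos: [628.1, -63.6, 18.2]
orientation: [3.125, -0.31, 0.001]
wrist_force: [11.4, -1.0, 13.0]
grip_width: 0.297
grasp_force: 30.0
```

```bash
python3 - <<'E'
from h import *
go((629.3,-62.9,18.2),-0.197);s=read_state();print(s["wrist_force"],s["torque"])
E
```

```text
at [628.1 -63.6  18.2] yaw -0.198 shift [ 0.035 -0.031 -0.001] turn wz -0.008
tilt tool z err [ 8.0e-04 -1.1e-03 -1.0e+00]
[11.36049854 -1.03036706 13.02572089] [-0.10627974 -2.17144766  0.01367582]
```

Forces are steady: 11 N toward the pillar (more than plate friction alone could explain) and 13 N down. Handing in.

```bash
python3 -c "
from bench import *
print(finish_job())"
```

```text
the job is handed in; nothing more can be done
None
```

I handed the job in after about 30 s of robot time, with no verdict returned: both rings measured home on the stud and released, brass underneath, and the square still gripped and pressed at about 11 N toward the pillar and 13 N down onto the plate.

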